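# Unmould the chocolate lollies and pack the gift case

## Task

The chocolate lollies in the white casting mould have set. Lift every one out (the stick is the handle), press each fully home, down to the floor, in a free cutout of its own shape in the teal gift case, and when all are in, close the case's lid flat. Do not knock over the espresso cup or the shot glass that stand nearby.

Things in the scene. Friction and masses are not known exactly. Their poses are not given: they have to be found in the camera images.
- mould: White casting mould, 250 (y) x 84 (x) x 28 mm, 0.9 kg, loose. Cavities along y: bar at +93, hexagon +31, bar -31, hexagon -93 mm; one may be empty. Lollies lie in them with 1.5 mm play, faces level with the mould's top; the sticks, pointing to -x, overhang its front edge by 62 mm, centre line 17 mm above the worktop. Origin: middle of the underside.
- case: Teal gift case, cream insert, fixed, 276 (y) x 160 (x) mm, rim 37 high. Cutouts along y: bar at +93, hexagon +31, bar -31, hexagon -93 mm; floor 12, insert top 32 mm above the worktop; a lolly at home stands 2 mm above the insert. A 34 mm wide trough (x -43 to -9 mm, floor 4 mm above the worktop) crosses the stick slots as finger room. Origin: middle of the underside.
- case_lid (a joint): Angle of the case's lid, rad: 0 closed, about 1.8 open (leaning back past upright), at most 1.95. A 160 x 276 x 7 mm panel hinged along the case's back (+x) edge; the friction hinge (0.2 N m) holds it wherever it is left. It lies flat on the rim only if the lollies are home.
- lid_hinge (a point): Middle of the lid's hinge line, at the case's back (+x) edge, 37.5 mm above the worktop. Its axes turn with the lid and are the case's when it is closed: the panel runs 160 mm to this frame's -x, from z = 0 (underside) to z = 7 mm (outer face).
- seat_bar_1 (a point): Middle of a bar lolly's head when fully home in this bar cutout: 23 mm above the worktop, 9 mm under the insert's top. Axes as the case's; stick to -x; 2.5 mm play at the head's ends. A sprung felt pad on each side leans into the cutout: laid in, a lolly stops about 10 mm above home; 8 to 18 N straight down on the head's middle wedge it home, where friction keeps it.
- seat_bar_2 (a point): As the first bar seat, in the other bar cutout: middle of a bar lolly's head when fully home, 23 mm above the worktop, wedged between the sprung felt pads. Axes as the case's; stick to -x.
- seat_hex_1 (a point): Middle of a hexagon lolly's head when fully home in this hexagon cutout: 23 mm above the worktop, 9 mm under the insert's top. Axes as the case's; stick to -x; 2.5 mm play at the head's ends. A sprung felt pad on each side leans into the cutout: laid in, a lolly stops about 10 mm above home; 8 to 18 N straight down on the head's middle wedge it home, where friction keeps it.
- seat_hex_2 (a point): As the first hexagon seat, in the other hexagon cutout: middle of a hexagon lolly's head when fully home, 23 mm above the worktop, wedged between the sprung felt pads. Axes as the case's; stick to -x.
- bar_1: Light brown chocolate lolly with a rectangular bar head, 64 x 42 mm, 22 mm thick, faces alike (either may be up), about 75 g. Origin: middle of the head; z across the thickness; the wooden stick, 10 wide, 8 high, at half thickness, points to -x and ends 104 mm from the origin. In mould and case there is finger room round it 62 mm (+-6) from the origin.
- bar_2: Light brown chocolate lolly with a rectangular bar head, 64 x 42 mm, 22 mm thick, faces alike (either may be up), about 75 g. Origin: middle of the head; z across the thickness; the wooden stick, 10 wide, 8 high, at half thickness, points to -x and ends 104 mm from the origin. In mould and case there is finger room round it 62 mm (+-6) from the origin.
- hex_1: Dark brown chocolate lolly with a hexagonal head, 48 mm across the flats (facing +-y), 55 mm along x, 22 mm thick, faces alike (either may be up), about 75 g. Origin: middle of the head; z across the thickness; the wooden stick, 10 wide, 8 high, at half thickness, points to -x and ends 104 mm from the origin. In mould and case there is finger room round it 62 mm (+-6) from the origin.
- hex_2: Dark brown chocolate lolly with a hexagonal head, 48 mm across the flats (facing +-y), 55 mm along x, 22 mm thick, faces alike (either may be up), about 75 g. Origin: middle of the head; z across the thickness; the wooden stick, 10 wide, 8 high, at half thickness, points to -x and ends 104 mm from the origin. In mould and case there is finger room round it 62 mm (+-6) from the origin.
- cup: Loose teal espresso cup, 63 x 73 x 55 mm; leave it standing.
- glass: Loose shot glass, 49 mm wide, 62 mm high; leave it standing.

How it is judged:
On the way, in this order (a step that is already met when the one before it is completed fails the run):
1. every lolly is home in a cutout of its own shape (((z of bar_1 in the frame of seat_bar_1 between -0.004 and 0.003 m and horizontal distance between bar_1 and seat_bar_1 below 0.005 m and angle between the x axis of bar_1 and the x axis of seat_bar_1, either way round below 0.08 rad) or (z of bar_1 in the frame of seat_bar_2 between -0.004 and 0.003 m and horizontal distance between bar_1 and seat_bar_2 below 0.005 m and angle between the x axis of bar_1 and the x axis of seat_bar_2, either way round below 0.08 rad)) and ((z of bar_2 in the frame of seat_bar_1 between -0.004 and 0.003 m and horizontal distance between bar_2 and seat_bar_1 below 0.005 m and angle between the x axis of bar_2 and the x axis of seat_bar_1, either way round below 0.08 rad) or (z of bar_2 in the frame of seat_bar_2 between -0.004 and 0.003 m and horizontal distance between bar_2 and seat_bar_2 below 0.005 m and angle between the x axis of bar_2 and the x axis of seat_bar_2, either way round below 0.08 rad)) and ((z of hex_1 in the frame of seat_hex_1 between -0.004 and 0.003 m and horizontal distance between hex_1 and seat_hex_1 below 0.005 m and angle between the x axis of hex_1 and the x axis of seat_hex_1, either way round below 0.08 rad) or (z of hex_1 in the frame of seat_hex_2 between -0.004 and 0.003 m and horizontal distance between hex_1 and seat_hex_2 below 0.005 m and angle between the x axis of hex_1 and the x axis of seat_hex_2, either way round below 0.08 rad)) and ((z of hex_2 in the frame of seat_hex_1 between -0.004 and 0.003 m and horizontal distance between hex_2 and seat_hex_1 below 0.005 m and angle between the x axis of hex_2 and the x axis of seat_hex_1, either way round below 0.08 rad) or (z of hex_2 in the frame of seat_hex_2 between -0.004 and 0.003 m and horizontal distance between hex_2 and seat_hex_2 below 0.005 m and angle between the x axis of hex_2 and the x axis of seat_hex_2, either way round below 0.08 rad))), for 0.2 s.
2. the case's lid is closed (value of joint case_lid below 0.04 rad), for 0.2 s.
At the end, for the whole second after the job is handed in: Every lolly that is there lies home in a cutout of its own shape (middle within 5 mm sideways and 3 mm above the seat point, lengthwise axis within 0.08 rad) and the lid is closed to within 0.04 rad (all of step 1 and value of joint case_lid below 0.04 rad); the robot touches nothing.
It fails at once if the espresso cup or the shot glass is knocked over (angle between any of cup, glass's own z axis and vertical above 0.6 rad).
Of bar_1, bar_2, hex_1, hex_2 only 3 to 4 are there at a start; the rules pass over those that are not, and their reading is None.
At some moment in a run one of mould may be knocked a few centimetres aside while the robot is not near it.
Once in a run the grip may slacken for a moment while it holds something.
It also fails if it takes over 208 s, if anything falls off the work surface, if the arm or the gripper's body presses on something with over 40 N, if the wrist force passes 120 N, or if a joint passes its speed limit or range.

## Robot

A 6-joint arm with a two-finger parallel gripper is mounted at the origin on a cart in front of the work surface, level with it; the furniture and walls round the work are solid. World frame = base frame: x ahead of the robot, y to its left, z up, the work surface at z = 0. Lengths are in m, angles in rad, forces in N, time in s.
With the tool pointing down it reaches from about 0.25 to 0.775 m from the base axis. Payload 4 kg.
Tool frame: the origin (TCP) lies midway between the tips of the shut fingers; the grasp point (between the pads) lies 19 mm behind it (robot.tcp_to_grasp is the z of the grasp point in the tool frame, in m); z points along the fingers, y is the line along which they close (so a half turn about z gives the same grasp; the last joint's range is limited). The gripper opens to 94 mm and grips with 3 to 60 N. Pads are 16 mm wide; open, the fingers measure 119 mm over their backs; the gripper's body (75 mm by 177 mm) begins 78 mm behind the grasp point.
Start: joints at [-1.438, 0.087, 1.371, -0, 1.684, -0.103], TCP at [0.128, -0.535, 0.169] pointing down, gripper open.
Joint ranges: [-3.1, 3.1], [-0.76, 2.03], [0.27, 2.55], [-1.08, 4.22], [0.17, 2.65], [-2.57, 2.57]. Speed limits (rad/s): [2.79, 2.79, 3.14, 3.14, 3.14, 3.14].

## Interface

Orientations are given as [roll, pitch, yaw] about the fixed x, y, z axes, in that order (R = Rz(yaw) Ry(pitch) Rx(roll)).
In Python, from bench import robot gives the robot as it stands. The module is installed in compiled form; this text tells all that it offers.
- The arm moves only by the tool move_arm, never from a script. Its argument "motion" is one flat list of numbers, 7 for each row, row after row: the turn, a rotation vector about the tool's x, y, z in units of 45 degrees (1.0 is 45 degrees), then the shift along the tool's x, y, z in units of 100 mm (1.0 is 100 mm), then the opening, from 0 (shut) to 1 (fully open). A call has 1 to 12 rows; each row shifts and turns the commanded pose from where the row before left it, along the tool's axes as they then stand; what a row does not reach is not made up. A row lasts 1/12 s, in which the tool goes at most 41.7 mm and 7.16 degrees, less where a joint would pass 70% of its speed; a pose out of reach is approached as far as the arm can. A call with a number of a shift or a turn outside -1 to 1 is refused whole. A call with a gripper value outside its range is refused whole. The fingers move at their own pace and stop on an object; the grip force is fixed at half the most. Time passes only in rows, so rows that do not move let the fingers close. It gives the time, the measured TCP pose, the force, the opening and the grip force at its end, in the units of the state.
- robot.get_obs(): the state, without advancing time (a new reading comes with each control period).
- robot.snapshot(name): name is "scene" or "top" or "wrist"; returns the picture (400x640x3 uint8, red, green, blue); there is no depth.
- robot.get_calibration(name): a dict with "fx", "fy", "cx", "cy" (pixels), "R" (3x3) and "t" (3): a world point X has camera coordinates R X + t. Camera axes: x right, y down, z forward; pixel columns grow to the right and rows downward; lengths in m; the calibration is good to about 2 mm. A picture is of the moment at which its call begins: read the wrist's pose just before it. get_calibration takes no time and is no camera call; for the wrist camera it gives the pose at the moment of the call.
- robot.close_job(): hands the job in; it is judged then, once.
The state is a dict: "time": time; "joint_positions": joint angles; "qvel": joint speeds; "joint_torque": joint torques, N m; "tool_pos": TCP position; "ee_rot": TCP orientation; "wrist_force": force on the tool from outside, world axes, zero at the start; "wrist_torque": the same for the moment, N m; "width": finger opening in m; "finger_force": force on a finger pad.
Only numpy, scipy, OpenCV 4.12 (cv2) and the standard library are available. Lean on these libraries where they do the work, as an engineer would, in place of code of your own. Each camera call takes 0.05 s, during which the arm holds its last target. There are 200 camera calls.

## Working session

There is one attempt and no reset: what is moved stays moved. The work goes in short steps, Python scripts to look and compute and a tool call to move; the robot and the scene stay as the last step left them, time stands still between calls to the robot, and variables do not carry over. Pictures are saved under pics/ and viewed, at most 14 in all, crops included, and the job is handed in when it is done.

Besides the shell and the picture viewer there is one more tool, called by a JSON object that holds its "api" and its "payload", one argument or row to a line. move_arm: Moves the arm, as the interface text tells. Shifts and turns lie within -1 to 1; 1 stands for 100 mm of shift or 45 degrees of turn. Its arguments: {"type":"object","properties":{"motion":{"type":"array","items":{"type":"number"}}},"required":["motion"]}

```bash
mkdir -p pics; cat > h.py <<'E'
import numpy as np,cv2
from bench import robot
from scipy.spatial.transform import Rotation as Ro
def snap(n,f=None):
    c=robot.get_calibration(n); im=robot.snapshot(n)
    if f: cv2.imwrite('pics/'+f,im[:,:,::-1])
    return im,c
def ray(c,u,v):
    R=np.array(c['R']);t=np.array(c['t'])
    d=R.T@np.array([(u-c['cx'])/c['fx'],(v-c['cy'])/c['fy'],1]); return -R.T@t,d
def plane(c,u,v,z):
    o,d=ray(c,u,v); return o+d*(z-o[2])/d[2]
def proj(c,X):
    p=np.array(c['R'])@np.array(X)+np.array(c['t']); return p[0]/p[2]*c['fx']+c['cx'],p[1]/p[2]*c['fy']+c['cy']
E
python3 - <<'E'
from h import *
o=robot.get_obs();print(o, robot.tcp_to_grasp)
for n in('scene','top'):
    im,c=snap(n,n+'0.png');print(n,c)
E
```

```text
{'time': 0.0, 'joint_positions': array([-1.43809713e+00,  8.79656875e-02,  1.37223668e+00,  2.84347438e-05,
        1.68356426e+00, -1.03109117e-01]), 'qvel': array([-0.00011384, -0.00184514, -0.00056873,  0.00139258, -0.00017582,
        0.00079791]), 'joint_torque': array([-1.28433621e-03, -3.40184999e+01, -3.02427113e+01,  7.16182007e-02,
        3.29568679e-02, -1.48833078e-04]), 'tool_pos': array([ 0.12841593, -0.53416938,  0.16740732]), 'ee_rot': array([-3.13943313e+00, -2.51870314e-04,  2.35811214e-01]), 'wrist_force': array([ 0.00677027,  0.52236989, -0.00913915]), 'wrist_torque': array([-0.00840347, -0.02588136, -0.03547612]), 'finger_force': 0.0, 'width': 0.09383722432610013} -0.0188
scene {'fx': 484.7397432875628, 'fy': 484.7397432875628, 'cx': 312.5261454010684, 'cy': 202.73935558892947, 'R': array([[-0.84734467, -0.53087655, -0.01330769],
       [-0.3337392 ,  0.55184691, -0.76425332],
       [ 0.41306798, -0.64314467, -0.64477886]]), 't': array([0.39962558, 0.2283485 , 1.43147492])}
top {'fx': 445.6972924505892, 'fy': 445.6972924505892, 'cx': 322.1611484739944, 'cy': 202.27749721589322, 'R': array([[-0.02242731, -0.99969633, -0.01021048],
       [-0.99558003,  0.02326429, -0.09098995],
       [ 0.09119986,  0.00812469, -0.99579947]]), 't': array([-0.04860849,  0.51793597,  1.24819832])}
```

View pics/top0.png

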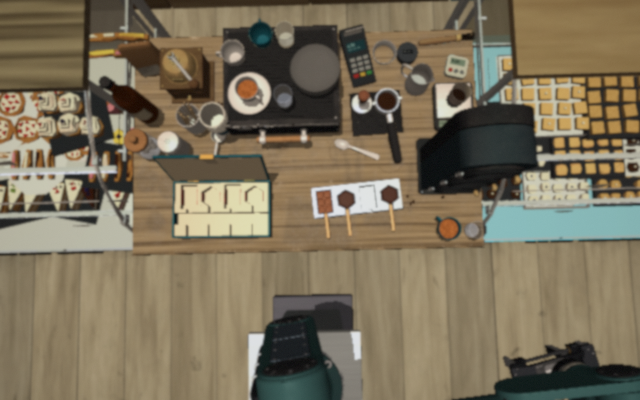

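View pics/scene0.png

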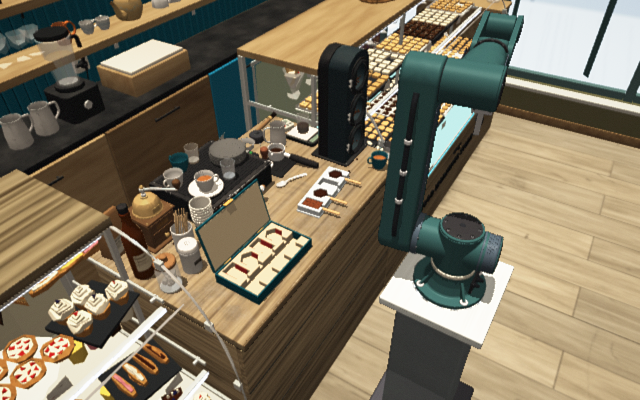

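The top view shows the mould at about (313–402, 180–215). It holds a bar at (323,202), a hexagon at (346,199), an empty cavity at (368,197) and a hexagon at (389,193). The case is at (173–270, 180–237) with its lid open, and the cup and glass are at (447,228) and (472,230). The scene view confirms that the lid leans back and shows a tall machine behind the mould.

```bash
python3 - <<'E'
from h import *
c=robot.get_calibration('top')
for n,u,v,z in [('barhead',323,202,.028),('hexA',346,199,.028),('hexB',389,193,.028),('mTL',313,187,.028),('mTR',400,180,.028),('mBL',315,216,.028),('mBR',403,209,.028),('caseTL',174,181,.037),('caseTR',270,180,.037),('caseBL',174,237,.037),('caseBR',271,236,.037),('cup',447,228,.05),('glass',472,230,.06),('lidTL',159,156,.19),('lidTR',265,156,.19),('tall',450,190,0)]:
    print(n,plane(c,u,v,z).round(3))
w=robot.get_calibration('wrist');R=np.array(w['R']);print(w['fx'],w['cx'],w['cy'],R.round(3),(-R.T@w['t']).round(3))
E
```

```text
barhead [ 0.517 -0.063  0.028]
hexA [ 0.524 -0.128  0.028]
hexB [ 0.538 -0.251  0.028]
mTL [ 0.561 -0.035  0.028]
mTR [ 0.575 -0.284  0.028]
mBL [ 0.478 -0.039  0.028]
mBR [ 0.492 -0.289  0.028]
caseTL [0.586 0.359 0.037]
caseTR [0.582 0.086 0.037]
caseBL [0.427 0.358 0.037]
caseBR [0.424 0.085 0.037]
cup [ 0.435 -0.405  0.05 ]
glass [ 0.427 -0.47   0.06 ]
lidTL [0.628 0.345 0.19 ]
lidTR [0.621 0.079 0.19 ]
tall [ 0.546 -0.432  0.   ]
299.7223549570617 319.06574266274583 203.15658538508183 [[ 0.235 -0.972 -0.002]
 [-0.94  -0.228  0.254]
 [-0.247 -0.057 -0.967]] [ 0.201 -0.519  0.384]
```

{"api": "move_arm", "payload": {
  "motion": [0, 0, 0.12, 0, 0, -0.4, 1, 0, 0, 0.12, 0, 0, -0.4, 1, 0, 0, 0, 0, 0, -0.4, 1, 0, 0, 0, 0.27, -0.275, 0, 1, 0, 0, 0, 0.27, -0.275, 0, 1, 0, 0, 0, 0.27, -0.275, 0, 1, 0, 0, 0, 0.27, -0.275, 0, 1, 0, 0, 0, 0.27, -0.275, 0, 1, 0, 0, 0, 0.27, -0.275, 0, 1, 0, 0, 0, 0.27, -0.275, 0, 1, 0, 0, 0, 0.27, -0.275, 0, 1, 0, 0, 0, 0.27, -0.275, 0, 1]
}}

```text
time: 1.1
tool_pos: [0.3602, -0.2743, 0.2882]
ee_rot: [-3.141, 0.0, 0.047]
wrist_force: [-0.6, -0.9, -0.1]
width: 0.094
finger_force: 0.0
```

{"api": "move_arm", "payload": {
  "motion": [0, 0, 0, 0.27, -0.275, 0, 1, 0, 0, 0, 0.27, -0.275, 0, 1, 0, 0, 0, 0.27, -0.275, 0, 1, 0, 0, 0, 0.25, -0.25, 0, 1, 0, 0, 0, 0, 0, 0, 1, 0, 0, 0, 0, 0, 0, 1, 0, 0, 0, 0, 0, 0, 1]
}}

```text
time: 1.68
tool_pos: [0.4599, -0.1638, 0.2881]
ee_rot: [3.141, 0.001, 0.048]
wrist_force: [0.5, 0.1, -0.7]
width: 0.0943
finger_force: 0.0
```

```bash
python3 - <<'E'
from h import *
im,c=snap('wrist','w1.png');np.savez('w1.npz',im=im,**c);o=robot.get_obs();print(o['time'],o['tool_pos'],o['ee_rot'],o['joint_positions'])
E
```

```text
1.7333 [ 0.45973022 -0.16437285  0.28832117] [3.14133128e+00 7.89671205e-04 4.62738469e-02] [-4.59079396e-01 -4.26867081e-02  1.26768870e+00 -6.49573617e-04
  1.91715502e+00  1.06522264e+00]
```

View pics/w1.png

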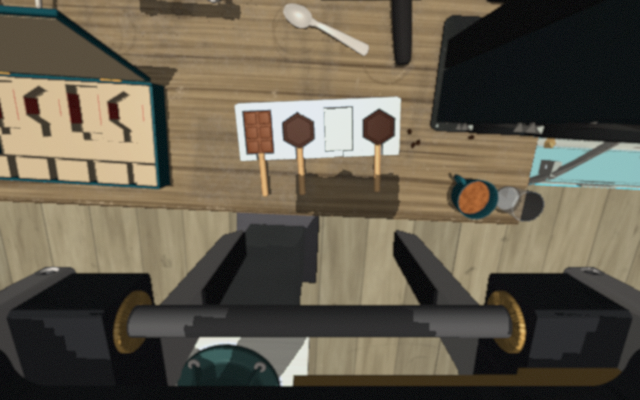

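The wrist view shows the bar at (258,132), the hexagons at (298,130) and (379,127), and the empty cavity at (338,128). The case is at the left with its right edge near column 163. The cup is at (473,197), the glass at (508,198), and the machine's corner at (433,125).

{"api": "move_arm", "payload": {
  "motion": [0, 0, 0, -0.02, -0.35, 0, 1, 0, 0, 0, -0.02, -0.35, 0, 1, 0, 0, 0, -0.02, -0.35, 0, 1, 0, 0, 0, -0.02, -0.35, 0, 1, 0, 0, 0, -0.02, -0.35, 0, 1, 0, 0, 0, -0.02, -0.35, 0, 1, 0, 0, 0, 0, 0, 0, 1, 0, 0, 0, 0, 0, 0, 1, 0, 0, 0, 0, 0, 0, 1]
}}

```text
time: 2.48
tool_pos: [0.4383, 0.0441, 0.2887]
ee_rot: [3.141, -0.0, 0.045]
wrist_force: [-0.0, -0.6, -0.2]
width: 0.094
finger_force: 0.0
```

```bash
python3 - <<'E'
from h import *
im,c=snap('wrist','w2.png');np.savez('w2.npz',im=im,**c);o=robot.get_obs();print(o['time'],o['tool_pos'],o['ee_rot'])
d=dict(np.load('w1.npz'));
for p in [(433,125),(433,128)]: print('mach',plane(d,*p,0).round(3))
E
```

```text
2.5333 [0.4384157  0.0438217  0.28855355] [ 3.14084869e+00 -3.45992756e-05  4.44945368e-02]
mach [ 0.542 -0.347  0.   ]
mach [ 0.537 -0.347  0.   ]
```

{"api": "move_arm", "payload": {
  "motion": [0, 0, 0, -0.02, -0.35, 0, 1, 0, 0, 0, -0.02, -0.35, 0, 1, 0, 0, 0, -0.02, -0.35, 0, 1, 0, 0, 0, -0.02, -0.35, 0, 1, 0, 0, 0, -0.02, -0.35, 0, 1, 0, 0, 0, -0.02, -0.35, 0, 1, 0, 0, 0, 0, 0, 0, 1, 0, 0, 0, 0, 0, 0, 1, 0, 0, 0, 0, 0, 0, 1]
}}

```text
time: 3.28
tool_pos: [0.4173, 0.2531, 0.2883]
ee_rot: [3.14, 0.0, 0.045]
wrist_force: [-0.6, 0.4, 0.2]
width: 0.0939
finger_force: 0.0
```

```bash
python3 - <<'E'
from h import *
im,c=snap('wrist','w3.png');np.savez('w3.npz',im=im,**c);o=robot.get_obs();print(o['time'],o['tool_pos'],o['ee_rot'])
E
```

```text
3.3333 [0.41728201 0.25291967 0.28850006] [3.14077890e+00 3.24557021e-06 4.42525536e-02]
```

View pics/w2.png

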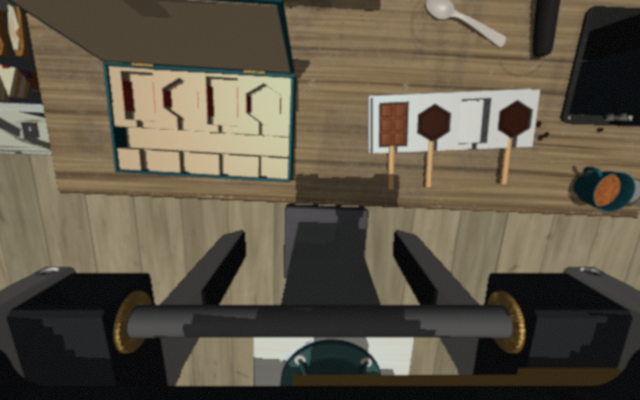

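View pics/w3.png

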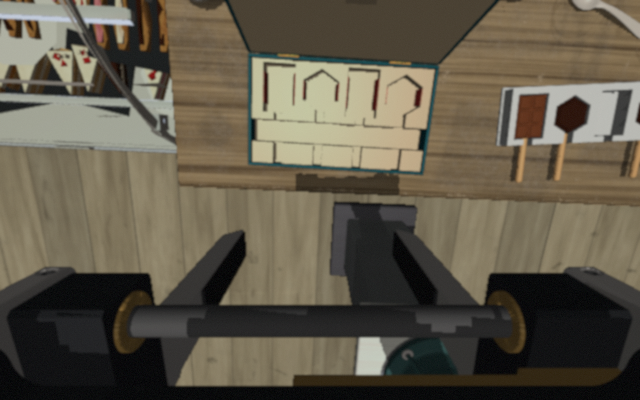

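Both views show the case, with cutouts from left to right of bar, hexagon, bar, hexagon and the trough in front of them. In w2 its insert spans (118–294, 65–180), and in w3 it spans (250–437, 55–173). The heads in w2 are at (394,124), (434,124) and (515,119).

```bash
cat >> h.py <<'E'
def tri(obs):
    A=np.zeros((3,3));b=np.zeros(3);S=[]
    for c,u,v in obs:
        o,d=ray(c,u,v);d=d/np.linalg.norm(d);P=np.eye(3)-np.outer(d,d);A+=P;b+=P@o;S.append((o,P))
    X=np.linalg.solve(A,b);return X,[np.linalg.norm(P@(X-o)) for o,P in S]
def heads(im):
    h=cv2.cvtColor(im,cv2.COLOR_RGB2HSV)
    # brown: reddish, dark; must border white mould
    m=((h[...,0]<14)|(h[...,0]>172))&(h[...,1]>75)&(h[...,2]<165)&(h[...,2]>25)
    m=cv2.morphologyEx(m.astype(np.uint8),cv2.MORPH_CLOSE,np.ones((3,3)));m=cv2.morphologyEx(m,cv2.MORPH_OPEN,np.ones((7,7)))
    n,l,s,ce=cv2.connectedComponentsWithStats(m);return [(s[i],ce[i].round(1)) for i in range(1,n) if 300<s[i,4]<3000 and s[i,1]<200]
def cream(im):
    h=cv2.cvtColor(im,cv2.COLOR_RGB2HSV)
    m=(h[...,0]>12)&(h[...,0]<32)&(h[...,1]>35)&(h[...,1]<110)&(h[...,2]>170)
    m=cv2.morphologyEx(m.astype(np.uint8)*255,cv2.MORPH_CLOSE,np.ones((9,9)));m=cv2.morphologyEx(m,cv2.MORPH_OPEN,np.ones((9,9)))
    return m
E
python3 - <<'E'
from h import *
for f in('w1','w2','w3'):
    d=dict(np.load(f+'.npz'));im=d['im'];print(f)
    for s,ce in heads(im): print('head',s,ce,plane(d,*ce,.028).round(4))
    if f!='w1':
        k,_=cv2.findContours(cream(im),cv2.RETR_EXTERNAL,cv2.CHAIN_APPROX_NONE)
        k=max(k,key=cv2.contourArea);hull=cv2.convexHull(k)[:,0];print('hull bbox',cv2.boundingRect(k))
        for z in(.032,):
            P=np.array([plane(d,u,v,z)[:2] for u,v in hull],np.float32)*1000
            r=cv2.minAreaRect(P);print(z,r,cv2.boxPoints(r).round(1).tolist())
        print('px', im[80,350 if f=='w3' else 230])
    print('hsv',cv2.cvtColor(im,cv2.COLOR_RGB2HSV)[124:132:4,[258,298,379,394,434,515]].tolist())
E
```

```text
w1
head [ 67  93  15  31 362] [ 74. 108.] [0.5397 0.2113 0.028 ]
head [ 244  111   29   42 1073] [258.1 131.5] [ 0.5186 -0.0676  0.028 ]
head [364 112  29  31 733] [378.1 127. ] [ 0.5343 -0.2522  0.028 ]
head [284 116  29  30 714] [298.  130.4] [ 0.5233 -0.1292  0.028 ]
head [460 182  26  32 452] [470.9 197.1] [ 0.4311 -0.4147  0.028 ]
hsv [[[10, 137, 145], [8, 101, 98], [9, 121, 80], [30, 9, 109], [38, 20, 51], [60, 8, 33]], [[10, 141, 137], [10, 107, 98], [9, 118, 80], [38, 9, 111], [25, 29, 53], [17, 30, 76]]]
w2
head [122  80  11  32 302] [127.2  95.3] [0.5415 0.3364 0.028 ]
head [ 380  103   27   43 1110] [392.8 123.8] [ 0.5188 -0.0669  0.028 ]
head [500 104  29  31 724] [514. 119.] [ 0.5345 -0.2517  0.028 ]
head [419 108  29  31 735] [433.1 122.7] [ 0.5233 -0.1286  0.028 ]
head [595 175  26  31 608] [607.2 190. ] [ 0.4313 -0.4267  0.028 ]
hull bbox (119, 69, 170, 109)
0.032 ((503.875732421875, 225.06036376953125), (263.1523132324219, 148.01182556152344), 89.20450592041016) [[428.1000061035156, 94.5], [576.0, 92.5], [579.7000122070312, 355.6000061035156], [431.70001220703125, 357.70001220703125]]
px [152 145 117]
hsv [[[26, 50, 163], [17, 96, 119], [14, 22, 128], [10, 157, 104], [8, 148, 55], [8, 181, 48]], [[26, 54, 162], [18, 96, 128], [16, 22, 126], [10, 152, 104], [8, 139, 55], [8, 165, 48]]]
w3
head [ 516   95   30   43 1105] [530.4 115.9] [ 0.5188 -0.0666  0.028 ]
head [557  99  29  32 726] [571.  114.5] [ 0.5237 -0.128   0.028 ]
hull bbox (253, 59, 180, 111)
0.032 ((504.0869140625, 224.7696533203125), (262.5960998535156, 147.7713623046875), 89.19286346435547) [[428.3999938964844, 94.5], [576.0999755859375, 92.4000015258789], [579.7999877929688, 355.0], [432.1000061035156, 357.1000061035156]]
px [174 167 136]
hsv [[[25, 52, 187], [31, 47, 195], [21, 63, 189], [20, 67, 195], [18, 91, 121], [16, 22, 154]], [[27, 49, 186], [30, 46, 196], [21, 63, 183], [20, 67, 180], [18, 89, 129], [13, 32, 129]]]
```

```bash
cat >> h.py <<'E'
def plan(x,y,z,yaw,p=None,y0=None):
    o=robot.get_obs();p=o['tool_pos'] if p is None else np.array(p);y0=o['ee_rot'][2] if y0 is None else y0
    d=np.array([x,y,z])-p;c,s=np.cos(yaw),np.sin(yaw)
    print('turn z %.3f  shift x %.3f y %.3f z %.3f'%((y0-yaw)/np.radians(45),(d[0]*c+d[1]*s)*10,(d[0]*s-d[1]*c)*10,-d[2]*10))
E
python3 - <<'E'
from h import *
d={f:dict(np.load(f+'.npz')) for f in('w1','w2','w3')}
print('bar',tri([(d['w1'],258.1,131.5),(d['w2'],392.8,123.8),(d['w3'],530.4,115.9)]))
print('hexA',tri([(d['w1'],298,130.4),(d['w2'],433.1,122.7),(d['w3'],571,114.5)]))
print('hexB',tri([(d['w1'],378.1,127),(d['w2'],514,119)]))
def corners(f):
    k,_=cv2.findContours(cream(d[f]['im']),cv2.RETR_EXTERNAL,cv2.CHAIN_APPROX_NONE);k=max(k,key=cv2.contourArea)[:,0]
    s=k.sum(1);e=k[:,0]-k[:,1];return [k[s.argmin()],k[s.argmax()],k[e.argmin()],k[e.argmax()]]
for a,b in zip(corners('w2'),corners('w3')): print('corner',a,b,tri([(d['w2'],*a),(d['w3'],*b)]))
# mould yaw from white mask; sticks
for f in('w1','w2'):
    im=d[f]['im'];h=cv2.cvtColor(im,cv2.COLOR_RGB2HSV);m=((h[...,1]<40)&(h[...,2]>170)).astype(np.uint8);m[200:]=0;m[:80]=0
    m=cv2.morphologyEx(m,cv2.MORPH_OPEN,np.ones((3,3)))
    if f=='w1': m[:,:220]=0;m[:,415:]=0
    else: m[:,:350]=0;m[:,550:]=0
    k=np.argwhere(m)[:,::-1];P=np.array([plane(d[f],u,v,.028)[:2] for u,v in cv2.convexHull(k)[:,0]],np.float32)*1000
    print('mould',cv2.minAreaRect(P))
plan(.457,-.072,.12,.08)
E
```

```text
bar (array([ 0.51874954, -0.06728962,  0.02683214]), [np.float64(0.0002119934464983073), np.float64(0.00015539446563554027), np.float64(0.00014789773222973276)])
hexA (array([ 0.52344963, -0.1290515 ,  0.02674561]), [np.float64(0.0002297960210245209), np.float64(0.00011538564291367047), np.float64(0.00034082686510433796)])
hexB (array([ 0.53446658, -0.25246072,  0.02672718]), [np.float64(0.00011950737181573115), np.float64(0.00011950737181563374)])
corner [131  69] [253  59] (array([ 0.59100606,  0.37145425, -0.04754328]), [np.float64(0.002019035874240017), np.float64(0.0020190358742402242)])
corner [286 177] [418 169] (array([0.42967274, 0.09542469, 0.0314018 ]), [np.float64(0.0006515022244717189), np.float64(0.0006515022244715765)])
corner [121 167] [253 160] (array([0.43268142, 0.3566474 , 0.03128585]), [np.float64(0.000169242659051322), np.float64(0.00016924265905123246)])
corner [288  80] [432  70] (array([0.57432296, 0.09492276, 0.03436927]), [np.float64(0.0009684536804701316), np.float64(0.000968453680470134)])
mould ((526.5562744140625, -159.88717651367188), (87.7402114868164, 252.01797485351562), 5.003277778625488)
mould ((526.64013671875, -160.39588928222656), (85.21350860595703, 249.01177978515625), 4.986220836639404)
turn z -0.046  shift x 0.136 y 3.271 z 1.685
```

{"api": "move_arm", "payload": {
  "motion": [0, 0, -0.05, 0.015, 0.33, 0, 0.35, 0, 0, 0, 0.015, 0.33, 0, 0.35, 0, 0, 0, 0.015, 0.33, 0.15, 0.35, 0, 0, 0, 0.015, 0.33, 0.2, 0.35, 0, 0, 0, 0.015, 0.33, 0.2, 0.35, 0, 0, 0, 0.015, 0.33, 0.2, 0.35, 0, 0, 0, 0.015, 0.33, 0.2, 0.35, 0, 0, 0, 0.015, 0.33, 0.25, 0.35, 0, 0, 0, 0.015, 0.33, 0.25, 0.35, 0, 0, 0, 0.015, 0.3, 0.25, 0.35, 0, 0, 0, 0, 0, 0.2, 0.35, 0, 0, 0, 0, 0, 0, 0.35]
}}

```text
time: 4.33
tool_pos: [0.4544, -0.0724, 0.0938]
ee_rot: [-3.139, 0.009, 0.08]
wrist_force: [-0.3, 0.9, 0.2]
width: 0.0331
finger_force: 0.0
```

```bash
python3 - <<'E'
from h import *
im,c=snap('wrist','w4.png');o=robot.get_obs();print(o['time'],o['tool_pos'],o['ee_rot'][2],o['width'])
for s,ce in heads(im): print(ce,plane(c,*ce,.028).round(4))
plan(.457,-.0727,.0045,.087)
E
```

```text
4.3833 [ 0.45595932 -0.07160869  0.09647551] 0.08177497798067312 0.03263091842820094
[ 9.2 86.6] [0.5379 0.2079 0.028 ]
[72.7 91.2] [0.5385 0.1524 0.028 ]
[385.7 134.4] [ 0.5239 -0.1288  0.028 ]
[520.7 133.6] [ 0.5346 -0.2515  0.028 ]
turn z -0.007  shift x 0.009 y 0.012 z 0.920
```

{"api": "move_arm", "payload": {
  "motion": [0, 0, 0, 0.01, 0.01, 0.3, 0.35, 0, 0, 0, 0, 0, 0.3, 0.35, 0, 0, 0, 0, 0, 0.2, 0.35, 0, 0, 0, 0, 0, 0.1, 0.35, 0, 0, 0, 0, 0, 0, 0.35, 0, 0, 0, 0, 0, 0, 0.35]
}}

```text
time: 4.88
tool_pos: [0.4606, -0.071, 0.0102]
ee_rot: [3.141, -0.002, 0.087]
wrist_force: [0.3, 0.1, 0.9]
width: 0.0327
finger_force: 0.0
```

{"api": "move_arm", "payload": {
  "motion": [0, 0, 0, -0.035, 0.01, 0.05, 0.35, 0, 0, 0, 0, 0, 0, 0.35, 0, 0, 0, 0, 0, 0, 0, 0, 0, 0, 0, 0, 0, 0, 0, 0, 0, 0, 0, 0, 0, 0, 0, 0, 0, 0, 0, 0, 0, 0, 0, 0, 0, 0, 0]
}}

```text
time: 5.47
tool_pos: [0.4562, -0.0722, 0.0037]
ee_rot: [3.141, -0.0, 0.087]
wrist_force: [0.2, -0.9, -0.3]
width: 0.0027
finger_force: 0.0
```

```bash
python3 - <<'E'
from h import *
im,c=snap('wrist','w5.png');o=robot.get_obs();print(o['time'],o['tool_pos'],o['ee_rot'][2],o['width'])
for s,ce in heads(im): print(ce,plane(c,*ce,.028).round(4))
E
```

```text
5.5167 [ 0.45615775 -0.07215297  0.00365412] 0.08658132414587216 0.001127531106219583
```

View pics/w5.png

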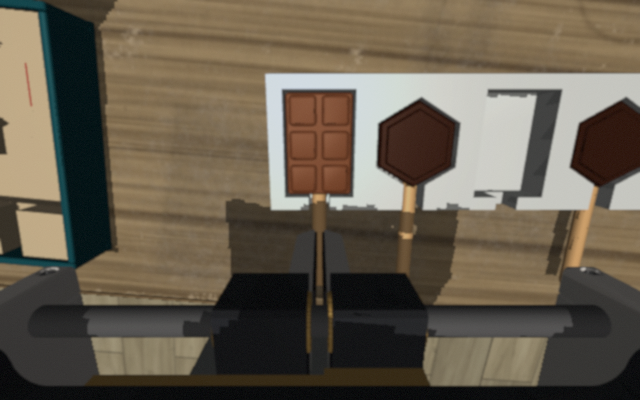

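The wrist view shows the bar's stick between the fingers at about (319,250), although the width reads near zero. I'll zoom in and read the state again.

```bash
python3 - <<'E'
from h import *
im=cv2.imread('pics/w5.png');cv2.imwrite('pics/w5c.png',cv2.resize(im[180:320,240:420],None,fx=4,fy=4,interpolation=cv2.INTER_NEAREST))
c=robot.get_calibration('wrist')
o=robot.get_obs();print(o['width'],o['finger_force'],o['tool_pos'])
for X in [(.4562,-.0722,.0037),(.4562,-.0722,.0225),(.4562,-.0722,.017),(.415,-.0757,.017),(.47,-.0712,.017)]: print(X,proj(c,X))
E
```

```text
0.001127531106219583 0.0 [ 0.45615775 -0.07215297  0.00365412]
(0.4562, -0.0722, 0.0037) (np.float64(317.6447126844706), np.float64(225.2359257237763))
(0.4562, -0.0722, 0.0225) (np.float64(317.5090564256002), np.float64(233.97100097732618))
(0.4562, -0.0722, 0.017) (np.float64(317.5511164636737), np.float64(231.26270280665327))
(0.415, -0.0757, 0.017) (np.float64(317.4548245895096), np.float64(283.0850493249635))
(0.47, -0.0712, 0.017) (np.float64(317.82869880024526), np.float64(212.77528624724837))
```

View pics/w5c.png

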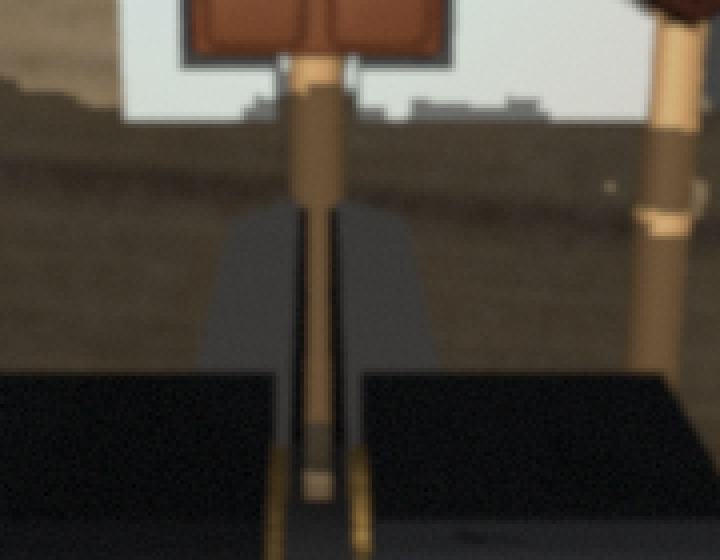

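The crop shows the finger pads either side of the stick, but the reading says otherwise. I'll let the fingers settle, then lift slightly as a test.

{"api": "move_arm", "payload": {
  "motion": [0, 0, 0, 0, 0, 0, 0, 0, 0, 0, 0, 0, 0, 0, 0, 0, 0, 0, 0, -0.1, 0, 0, 0, 0, 0, 0, -0.1, 0, 0, 0, 0, 0, 0, -0.1, 0, 0, 0, 0, 0, 0, 0, 0]
}}

```text
time: 6.02
tool_pos: [0.4585, -0.0728, 0.0371]
ee_rot: [3.139, -0.006, 0.087]
wrist_force: [-0.1, -0.7, 1.1]
width: 0.0003
finger_force: 0.0
```

```bash
python3 - <<'E'
from h import *
im,c=snap('wrist','w6.png');o=robot.get_obs();print(o['time'],o['tool_pos'],o['ee_rot'][2],o['width'],o['finger_force'],o['wrist_force'])
cv2.imwrite('pics/w6c.png',im[60:330,200:520,::-1])
E
```

```text
6.0667 [ 0.45784403 -0.07263548  0.03588557] 0.08657262762788642 0.00040663128299913434 0.0 [ 0.61778106 -0.99246935 -0.76824239]
```

View pics/w6c.png

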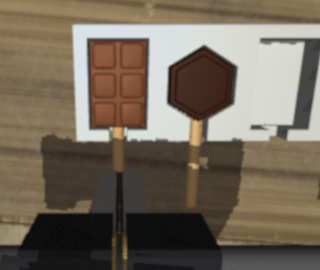

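The fingers shut without holding the stick, and the lolly is still in the mould. I'll measure the stick's actual height.

```bash
python3 - <<'E'
from h import *
d={f:dict(np.load(f+'.npz')) for f in('w1','w2','w3')}
ends={}
for f in d:
    im=d[f]['im'];h=cv2.cvtColor(im,cv2.COLOR_RGB2HSV);c=d[f]
    for n,H,yaw in(('bar',(.5187,-.0673),.087),('hexA',(.5234,-.129),.087),('hexB',(.5345,-.2525),.087)):
        # predicted tip for heights, and an orange-ish stick mask around it
        p=np.array(proj(c,(H[0]-.1036,H[1]-.009,.017)))
        if p[0]>630: continue
        x,y=p.round().astype(int);w=h[y-22:y+14,x-12:x+13]
        m=((w[...,0]>8)&(w[...,0]<20)&(w[...,1]>110)&(w[...,2]>130)).astype(np.uint8)
        k=np.argwhere(m);
        if len(k)<8: print(f,n,'few',p);continue
        b=k[:,0].max();u=k[k[:,0]>=b-2][:,1].mean()+x-12
        ends.setdefault(n,[]).append((c,u,b+y-22+.5));print(f,n,p.round(1),u.round(1),b+y-22)
for n,o in ends.items():
    if len(o)>1:print(n,tri(o))
E
```

```text
w1 bar [264.8 195.2] 264.7 195
w1 hexA [301.8 194.2] 300.9 175
w1 hexB [376.2 191.3] 376.0 176
w2 bar [390.1 188.6] 390.6 174
w2 hexA [427.4 187.5] 428.0 187
w2 hexB [502.5 184.3] 503.4 184
w3 bar [517.5 181.7] 518.6 182
w3 hexA [555.2 180.6] 556.7 180
bar (array([ 0.42304609, -0.07553719,  0.02045793]), [np.float64(0.007491927639084442), np.float64(0.015949836209917787), np.float64(0.008575639741002138)])
hexA (array([ 0.43115426, -0.13586917,  0.0215539 ]), [np.float64(0.02062077015520371), np.float64(0.010309255061536854), np.float64(0.010346004953647375)])
hexB (array([ 0.44434464, -0.25746642,  0.02417649]), [np.float64(0.012307064560561786), np.float64(0.012307064560561739)])
```

{"api": "move_arm", "payload": {
  "motion": [0, 0, 0, 0, 0, -0.3, 0, 0, 0, 0, 0, -0.3, -0.1, 0, 0, 0, 0, 0, -0.35, 0, 0, 0, 0, 0, 0, -0.35, 0, 0, 0, 0, 0, 0, 0, 0.3, 0, 0, 0, 0, 0, 0, 0.3, 0, 0, 0, 0, 0, 0, 0.05, 0, 0, 0, 0, 0, 0, 0, 0, 0, 0, 0, 0, 0, 0, 0]
}}

```text
time: 6.82
tool_pos: [0.4478, 0.0272, 0.0092]
ee_rot: [3.141, -0.0, 0.086]
wrist_force: [-0.7, -0.6, 0.8]
width: 0.0003
finger_force: 0.0
```

```bash
python3 - <<'E'
from h import *
im,c=snap('wrist','w7.png');o=robot.get_obs();print(o['time'],o['tool_pos'],o['ee_rot'][2],o['width'],o['wrist_force'])
p=o['tool_pos'];print([np.round(proj(c,p+np.array([a,0,b])),1) for a,b in((0,0),(.008,0),(.008,.019),(.008,.03))])
print(cv2.cvtColor(im,cv2.COLOR_RGB2GRAY)[205:250:3,[300,310,318,325,335]].tolist())
E
```

```text
6.8667 [0.44868958 0.02704482 0.01003211] 0.08577805909044933 0.00019771992675513027 [ 0.43903558 -0.62006962 -0.26456012]
[array([317.9, 224.5]), array([318.8, 214.4]), array([318.8, 222.4]), array([318.8, 227.7])]
[[97, 60, 61, 58, 56], [58, 60, 62, 62, 60], [50, 54, 56, 58, 61], [45, 42, 47, 47, 55], [45, 45, 48, 43, 43], [53, 50, 49, 49, 49], [64, 60, 56, 54, 51], [63, 61, 63, 64, 58], [57, 57, 58, 58, 59], [55, 60, 34, 58, 57], [61, 60, 15, 60, 60], [62, 61, 18, 60, 60], [60, 59, 21, 59, 59], [59, 60, 20, 60, 58], [61, 58, 17, 59, 61]]
```

{"api": "move_arm", "payload": {
  "motion": [0, 0, 0, 0, 0, 0.02, 0, 0, 0, 0, 0, 0, 0.02, 0, 0, 0, 0, 0, 0, 0.02, 0, 0, 0, 0, 0, 0, 0.02, 0, 0, 0, 0, 0, 0, 0.01, 0, 0, 0, 0, 0, 0, 0, 0, 0, 0, 0, 0, 0, 0, 0]
}}

```text
time: 7.45
tool_pos: [0.4473, 0.0275, -0.0005]
ee_rot: [3.142, 0.0, 0.087]
wrist_force: [0.1, 0.0, -0.4]
width: 0.0007
finger_force: 0.0
```

{"api": "move_arm", "payload": {
  "motion": [0, 0, 0, 0, 0, 0.01, 0, 0, 0, 0, 0, 0, 0.01, 0, 0, 0, 0, 0, 0, 0.01, 0, 0, 0, 0, 0, 0, 0, 0]
}}

```text
time: 7.78
tool_pos: [0.4472, 0.0275, -0.0037]
ee_rot: [3.142, 0.0, 0.087]
wrist_force: [-0.1, -0.5, -0.6]
width: 0.0002
finger_force: 0.0
```

{"api": "move_arm", "payload": {
  "motion": [0, 0, 0, 0, 0, 0.015, 0, 0, 0, 0, 0, 0, 0.015, 0, 0, 0, 0, 0, 0, 0.015, 0, 0, 0, 0, 0, 0, 0, 0]
}}

```text
time: 8.12
tool_pos: [0.4471, 0.0275, -0.0084]
ee_rot: [-3.142, 0.001, 0.087]
wrist_force: [0.0, 0.3, 0.5]
width: 0.0005
finger_force: 0.0
```

{"api": "move_arm", "payload": {
  "motion": [0, 0, 0, 0, 0, 0.015, 0, 0, 0, 0, 0, 0, 0.015, 0, 0, 0, 0, 0, 0, 0.015, 0, 0, 0, 0, 0, 0, 0, 0]
}}

```text
time: 8.45
tool_pos: [0.4471, 0.0275, -0.0128]
ee_rot: [-3.142, 0.001, 0.087]
wrist_force: [-0.6, 1.3, 0.4]
width: 0.0004
finger_force: 0.0
```

{"api": "move_arm", "payload": {
  "motion": [0, 0, 0, 0, 0, 0.015, 0, 0, 0, 0, 0, 0, 0.01, 0, 0, 0, 0, 0, 0, 0.01, 0, 0, 0, 0, 0, 0, 0, 0]
}}

```text
time: 8.78
tool_pos: [0.4473, 0.0275, -0.0162]
ee_rot: [3.142, 0.0, 0.087]
wrist_force: [0.2, 0.7, -0.9]
width: 0.0003
finger_force: 0.0
```

{"api": "move_arm", "payload": {
  "motion": [0, 0, 0, 0, 0, 0.01, 0, 0, 0, 0, 0, 0, 0.01, 0, 0, 0, 0, 0, 0, 0.01, 0, 0, 0, 0, 0, 0, 0, 0]
}}

```text
time: 9.12
tool_pos: [0.4472, 0.0275, -0.0192]
ee_rot: [3.142, 0.0, 0.087]
wrist_force: [0.1, -0.5, -0.4]
width: 0.0003
finger_force: 0.0
```

{"api": "move_arm", "payload": {
  "motion": [0, 0, 0, 0, 0, 0.01, 0, 0, 0, 0, 0, 0, 0.01, 0, 0, 0, 0, 0, 0, 0.01, 0, 0, 0, 0, 0, 0, 0, 0]
}}

```text
time: 9.45
tool_pos: [0.4472, 0.0275, -0.0222]
ee_rot: [3.142, 0.0, 0.087]
wrist_force: [-0.2, 0.4, 1.0]
width: 0.0003
finger_force: 0.0
```

{"api": "move_arm", "payload": {
  "motion": [0, 0, 0, 0, 0, 0.01, 0, 0, 0, 0, 0, 0, 0.01, 0, 0, 0, 0, 0, 0, 0.01, 0, 0, 0, 0, 0, 0, 0, 0]
}}

```text
time: 9.78
tool_pos: [0.4472, 0.0275, -0.0252]
ee_rot: [3.142, 0.0, 0.087]
wrist_force: [0.5, 0.7, 0.3]
width: 0.0005
finger_force: 0.0
```

```bash
python3 - <<'E'
from h import *
im,c=snap('scene','s1.png');o=robot.get_obs();print(o['time'],o['tool_pos'],o['joint_positions'],o['wrist_force'])
u,v=map(int,proj(c,o['tool_pos']*[1,1,0]));print(u,v)
cv2.imwrite('pics/s1c.png',cv2.resize(im[v-75:v+45,u-90:u+90,::-1],None,fx=4,fy=4,interpolation=cv2.INTER_CUBIC))
E
```

```text
9.8333 [ 0.44730227  0.02747026 -0.0251027 ] [-6.52085311e-02 -1.24753655e-02  1.87264687e+00 -1.10025459e-04
  1.28173476e+00  1.41902398e+00] [-0.06467224 -0.15922889 -0.47578322]
314 231
```

View pics/s1c.png

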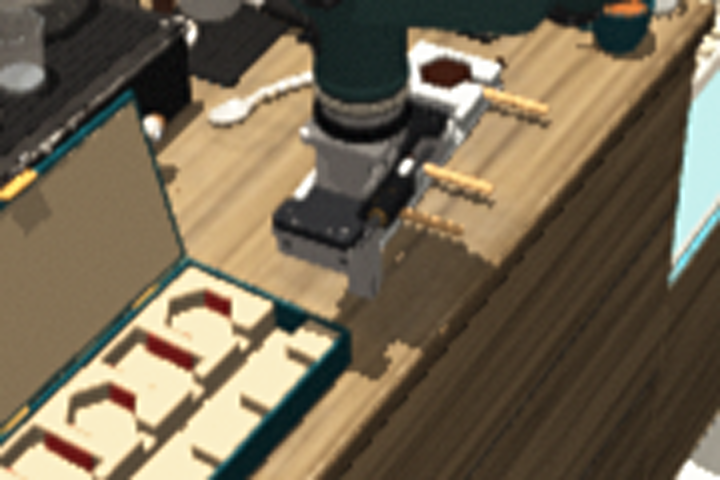

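The scene crop shows the fingertip at about pixel (315,230). That is roughly worktop level, even though the reported z is −0.025, so the real tips sit some 25 mm short of the reported TCP. I'll keep probing until contact.

{"api": "move_arm", "payload": {
  "motion": [0, 0, 0, 0, 0, 0.01, 0, 0, 0, 0, 0, 0, 0.01, 0, 0, 0, 0, 0, 0, 0, 0]
}}

```text
time: 10.08
tool_pos: [0.4473, 0.0275, -0.0272]
ee_rot: [3.142, 0.0, 0.087]
wrist_force: [-0.2, -0.6, -1.2]
width: 0.0004
finger_force: 0.0
```

{"api": "move_arm", "payload": {
  "motion": [0, 0, 0, 0, 0, 0.01, 0, 0, 0, 0, 0, 0, 0.01, 0, 0, 0, 0, 0, 0, 0, 0]
}}

```text
time: 10.33
tool_pos: [0.4472, 0.0275, -0.0292]
ee_rot: [3.142, 0.0, 0.087]
wrist_force: [0.2, 0.5, -1.0]
width: 0.0004
finger_force: 0.0
```

{"api": "move_arm", "payload": {
  "motion": [0, 0, 0, 0, 0, 0.01, 0, 0, 0, 0, 0, 0, 0.01, 0, 0, 0, 0, 0, 0, 0, 0]
}}

```text
time: 10.58
tool_pos: [0.4472, 0.0275, -0.0312]
ee_rot: [3.142, 0.0, 0.087]
wrist_force: [-0.7, -0.5, -0.2]
width: 0.0004
finger_force: 0.0
```

{"api": "move_arm", "payload": {
  "motion": [0, 0, 0, 0, 0, 0.01, 0, 0, 0, 0, 0, 0, 0.01, 0, 0, 0, 0, 0, 0, 0.01, 0, 0, 0, 0, 0, 0, 0, 0]
}}

```text
time: 10.92
tool_pos: [0.4472, 0.0275, -0.0342]
ee_rot: [3.142, 0.001, 0.087]
wrist_force: [0.3, 0.2, 0.1]
width: 0.0002
finger_force: 0.0
```

{"api": "move_arm", "payload": {
  "motion": [0, 0, 0, 0, 0, 0.01, 0, 0, 0, 0, 0, 0, 0.01, 0, 0, 0, 0, 0, 0, 0.01, 0, 0, 0, 0, 0, 0, 0, 0]
}}

```text
time: 11.25
tool_pos: [0.4475, 0.0275, -0.0366]
ee_rot: [3.141, -0.0, 0.087]
wrist_force: [-0.2, -0.4, 2.8]
width: 0.0005
finger_force: 1.4
```

```bash
python3 - <<'E'
from h import *
im,c=snap('scene','s2.png');w,cw=snap('wrist','w8.png');o=robot.get_obs();print(o['time'],o['tool_pos'],o['wrist_force'])
a=cv2.resize(im[200:250,290:340,::-1],(600,600),interpolation=cv2.INTER_CUBIC)[:560];b=cv2.resize(w[190:260,285:355,::-1],(200,200))
cv2.imwrite('pics/s2c.png',cv2.resize(np.hstack([cv2.resize(im[200:250,290:340,::-1],(400,400),interpolation=cv2.INTER_CUBIC),cv2.resize(w[180:260,278:358,::-1],(400,400),interpolation=cv2.INTER_CUBIC)]),None,fx=1,fy=1))
E
```

```text
11.35 [ 0.44752945  0.02747794 -0.03664141] [-1.16964297  0.30649238  3.42726629]
```

View pics/s2c.png

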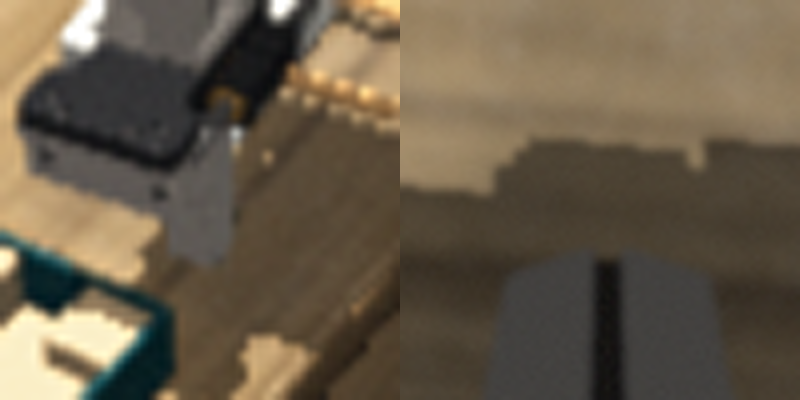

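Contact came at reported z = −0.036 with about 3 N, so the fingertips are about 36 mm short of the reported TCP. In the wrist crop the tips' front edge is at about (320,230). I'll check whether they are offset sideways as well.

```bash
python3 - <<'E'
from h import *
c=robot.get_calibration('wrist')
for z in(0,.003): print(plane(c,320,230,z).round(4),plane(c,320,231,z).round(4))
R=np.array(c['R']);print((-R.T@c['t']).round(4))
o=robot.get_obs();print(o['tool_pos'])
plan(.4617-.0,-.1345,.10,.087)
E
```

```text
[0.457  0.0266 0.    ] [0.4564 0.0265 0.    ]
[0.4581 0.0267 0.003 ] [0.4574 0.0266 0.003 ]
[0.5215 0.0327 0.1796]
[ 0.44752945  0.02747794 -0.03664141]
turn z -0.000  shift x 0.000 y 1.626 z -1.366
```

{"api": "move_arm", "payload": {
  "motion": [0, 0, 0, 0, 0, -0.35, 0.35, 0, 0, 0, 0, 0, -0.35, 0.35, 0, 0, 0, 0, 0.25, -0.25, 0.35, 0, 0, 0, 0, 0.25, 0, 0.35, 0, 0, 0, 0, 0.25, 0, 0.35, 0, 0, 0, 0, 0.25, 0, 0.35, 0, 0, 0, 0, 0, 0, 0.35, 0, 0, 0, 0, 0, 0, 0.35]
}}

```text
time: 12.02
tool_pos: [0.456, -0.0728, 0.0577]
ee_rot: [-3.141, 0.0, 0.084]
wrist_force: [-0.6, 0.3, -0.1]
width: 0.033
finger_force: 0.0
```

```bash
python3 - <<'E'
from h import *
im,c=snap('wrist','w9.png');o=robot.get_obs();print(o['time'],o['tool_pos'],o['ee_rot'][2],o['width'])
for s,ce in heads(im): print(s[2:],ce,plane(c,*ce,.028).round(4))
plan(.457,-.0727,-.033,.087)
E
```

```text
12.0667 [ 0.4558258  -0.07196132  0.05764587] 0.08550776597953469 0.03298642384289221
[ 29  35 874] [36.9 88.2] [0.5384 0.1517 0.028 ]
[  58   64 2881] [394.3 138.9] [ 0.5239 -0.1287  0.028 ]
[  60   64 2805] [547.5 138.7] [ 0.5345 -0.2512  0.028 ]
turn z -0.002  shift x 0.011 y 0.008 z 0.906
```

{"api": "move_arm", "payload": {
  "motion": [0, 0, 0, 0.01, 0.01, 0.3, 0.35, 0, 0, 0, 0, 0, 0.3, 0.35, 0, 0, 0, 0, 0, 0.2, 0.35, 0, 0, 0, 0, 0, 0.1, 0.35, 0, 0, 0, 0, 0, 0, 0.35, 0, 0, 0, 0, 0, 0, 0.35, 0, 0, 0, 0, 0, 0, 0, 0, 0, 0, 0, 0, 0, 0, 0, 0, 0, 0, 0, 0, 0, 0, 0, 0, 0, 0, 0, 0, 0, 0, 0, 0, 0, 0, 0]
}}

```text
time: 12.98
tool_pos: [0.458, -0.0733, -0.0309]
ee_rot: [3.141, -0.002, 0.086]
wrist_force: [-0.5, 0.5, 1.0]
width: 0.0097
finger_force: 30.0
```

{"api": "move_arm", "payload": {
  "motion": [0, 0, 0, 0, 0, -0.08, 0, 0, 0, 0, 0, 0, -0.12, 0, 0, 0, 0, 0, 0, -0.2, 0, 0, 0, 0, 0, 0, -0.2, 0, 0, 0, 0, 0, 0, -0.2, 0, 0, 0, 0, 0, 0, 0, 0, 0, 0, 0, 0, 0, 0, 0]
}}

```text
time: 13.57
tool_pos: [0.4581, -0.0734, 0.0492]
ee_rot: [3.14, -0.003, 0.086]
wrist_force: [-0.5, 0.5, -1.6]
width: 0.0093
finger_force: 30.0
```

```bash
python3 - <<'E'
from h import *
im,c=snap('wrist','w10.png');o=robot.get_obs();p=o['tool_pos'];print(o['time'],p,o['ee_rot'],o['width'],o['wrist_force'])
for s,ce in heads(im): print(s[2:],ce,plane(c,*ce,p[2]+.048+.011).round(4), plane(c,*ce,.028).round(4))
plan(.4786,.1944,.05,-.014)
E
```

```text
13.6167 [ 0.45685264 -0.07304778  0.04770293] [3.14154388e+00 3.23929457e-04 8.64492345e-02] 0.009400248495356098 [-0.55190646 -0.31309948 -1.29606334]
[ 32  36 972] [26.5 89. ] [0.5362 0.0788 0.1067] [0.5385 0.1514 0.028 ]
[  62   66 2960] [553.3 142.6] [ 0.5335 -0.1904  0.1067] [ 0.5345 -0.251   0.028 ]
turn z 0.128  shift x 0.180 y -2.677 z -0.023
```

View pics/w10.png

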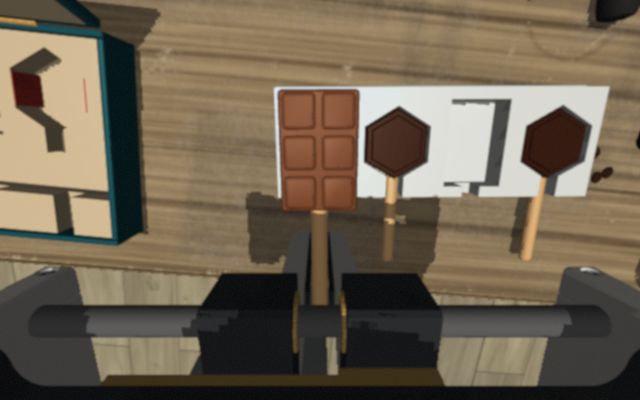

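The bar is held level above the mould, with its head at (279–358, 88–211). I'll carry it to the bar cutout at −31.

{"api": "move_arm", "payload": {
  "motion": [0, 0, 0.064, 0, 0, -0.05, 0, 0, 0, 0.064, 0, 0, 0, 0, 0, 0, 0, 0.02, -0.3, 0, 0, 0, 0, 0, 0.02, -0.3, 0, 0, 0, 0, 0, 0.02, -0.3, 0, 0, 0, 0, 0, 0.02, -0.3, 0, 0, 0, 0, 0, 0.02, -0.3, 0, 0, 0, 0, 0, 0.02, -0.3, 0, 0, 0, 0, 0, 0.02, -0.3, 0, 0, 0, 0, 0, 0.02, -0.3, 0, 0, 0, 0, 0, 0.02, -0.28, 0, 0, 0, 0, 0, 0, 0, 0, 0]
}}

```text
time: 14.62
tool_pos: [0.4773, 0.1987, 0.0507]
ee_rot: [-3.14, 0.004, -0.009]
wrist_force: [0.4, 0.4, -0.2]
width: 0.0095
finger_force: 30.0
```

```bash
cat >> h.py <<'E'
def held(im,c,p,kind):
    """brown blob nearest image centre column -> head centre at held height, and long-axis yaw"""
    h=cv2.cvtColor(im,cv2.COLOR_RGB2HSV)
    m=((h[...,0]<13)|(h[...,0]>172))&(h[...,1]>75)&(h[...,2]<175)&(h[...,2]>15)
    m=m.astype(np.uint8);m[216:]=0
    m=cv2.morphologyEx(cv2.morphologyEx(m,cv2.MORPH_CLOSE,np.ones((5,5))),cv2.MORPH_OPEN,np.ones((17,17)))
    k,_=cv2.findContours(m,cv2.RETR_EXTERNAL,cv2.CHAIN_APPROX_NONE)
    k=max([q for q in k if abs(q[:,0,0].mean()-318)<60],key=cv2.contourArea)
    for z in (p,):
        P=np.array([plane(c,u,v,z)[:2] for u,v in k[:,0]],np.float32)*1000;r=cv2.minAreaRect(P)
        M=cv2.moments(P.reshape(-1,1,2));print('held',cv2.boundingRect(k),'rect',r,'centroid',M['m10']/M['m00'],M['m01']/M['m00'])
E
python3 - <<'E'
from h import *
im,c=snap('wrist','w11.png');np.savez('w11.npz',im=im,**c);o=robot.get_obs();p=o['tool_pos'];print(o['time'],p,o['ee_rot'],o['width'],o['wrist_force'])
held(im,c,p[2]+.048+.011,0)
plan(.4786,.1944,.05,-.014)
k,_=cv2.findContours(cream(im),cv2.RETR_EXTERNAL,cv2.CHAIN_APPROX_NONE);k=max(k,key=cv2.contourArea)
print(cv2.boundingRect(k))
E
```

```text
14.6667 [0.47723128 0.19625285 0.0506792 ] [ 3.14050615  0.00412572 -0.01007538] 0.009761530861347 [ 0.455587   -0.88038981 -1.78139761]
held (277, 90, 81, 121) rect ((537.4610595703125, 198.2386932373047), (61.52031326293945, 41.270381927490234), 0.10278432071208954) centroid 537.4915641851021 197.63442487251723
turn z 0.005  shift x 0.014 y 0.018 z 0.007
(105, 87, 175, 184)
```

View pics/w11.png

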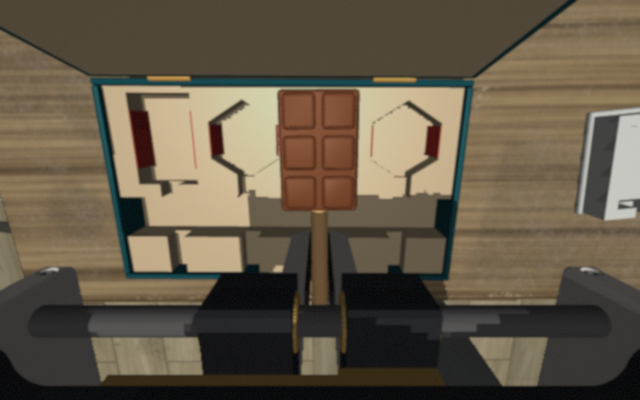

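The held bar is at (277–358, 90–211) over the case. The other cutouts are the bar at (128–197, 95–184), a hexagon at (210–280, 101–177) and a hexagon at (372–440, 101–178).

```bash
python3 - <<'E'
from h import *
d=dict(np.load('w11.npz'))
for n,a,b in(('bar1',(160,95),(166,183)),('hex2',(406,101),(406,178)),('hex1',(244,102),(244,177))):
    A=plane(d,*a,.032);B=plane(d,*b,.032);print(n,A[:2].round(4),B[:2].round(4),'mid',((A+B)/2)[:2].round(4),'len',(A-B)[0].round(4))
for n,a,b in(('hex2 pads',(372,140),(440,140)),('bar1 sides',(133,140),(194,140))):
    A=plane(d,*a,.032);B=plane(d,*b,.032);print(n,A[1],B[1],(A+B)[1]/2)
for n,v in(('trough',(225,)),('tr2',(196,))): print(n,plane(d,200,v[0],.032)[0])
k,_=cv2.findContours(cream(d['im']),cv2.RETR_EXTERNAL,cv2.CHAIN_APPROX_NONE)
E
```

```text
bar1 [0.5735 0.3146] [0.5073 0.3194] mid [0.5404 0.317 ] len 0.0662
hex2 [0.5678 0.1324] [0.5099 0.1285] mid [0.5388 0.1305] len 0.0579
hex1 [0.5681 0.2528] [0.5117 0.2569] mid [0.5399 0.2548] len 0.0564
hex2 pads 0.1565635499521565 0.10445826922518914 0.1305109095886728
bar1 sides 0.34007946496102526 0.29318417275814296 0.31663181885958414
trough 0.47180950115750964
tr2 0.4964589567956495
```

{"api": "move_arm", "payload": {
  "motion": [0, 0, 0.005, 0.022, 0.04, 0, 0, 0, 0, 0, 0, 0, 0.12, 0, 0, 0, 0, 0, 0, 0.15, 0, 0, 0, 0, 0, 0, 0.15, 0, 0, 0, 0, 0, 0, 0.1, 0, 0, 0, 0, 0, 0, 0.05, 0, 0, 0, 0, 0, 0, 0.03, 0, 0, 0, 0, 0, 0, 0, 0, 0, 0, 0, 0, 0, 0, 0]
}}

```text
time: 15.42
tool_pos: [0.4811, 0.19, -0.0064]
ee_rot: [3.141, -0.0, -0.019]
wrist_force: [-1.4, -0.4, 1.5]
width: 0.0093
finger_force: 30.0
```

```bash
python3 - <<'E'
from h import *
im,c=snap('wrist','w12.png');o=robot.get_obs();p=o['tool_pos'];print(o['time'],p,o['ee_rot'],o['width'],o['wrist_force'],o['finger_force'])
held(im,c,p[2]+.048+.011,0)
E
```

```text
15.4667 [ 0.48139071  0.19007006 -0.00644998] [ 3.14135856e+00 -7.61258054e-04 -1.87569905e-02] 0.009893173744585659 [-1.59791905 -0.48340933  1.88998468] 29.993654855970817
held (269, 90, 91, 121) rect ((541.0631713867188, 190.3505096435547), (46.155513763427734, 61.60871887207031), 88.99083709716797) centroid 541.0616974286665 189.5158867618787
```

{"api": "move_arm", "payload": {
  "motion": [0, 0, 0, 0, 0, -0.05, 0, 0, 0, -0.005, -0.017, -0.03, 0, 0, 0, 0, 0, 0, 0, 0, 0, 0, 0, 0, 0, 0, 0.04, 0, 0, 0, 0, 0, 0, 0.04, 0, 0, 0, 0, 0, 0, 0.04, 0, 0, 0, 0, 0, 0, 0, 0, 0, 0, 0, 0, 0, 0, 0]
}}

```text
time: 16.13
tool_pos: [0.4794, 0.1943, -0.0144]
ee_rot: [-3.141, 0.0, -0.014]
wrist_force: [0.1, 3.2, -1.4]
width: 0.0097
finger_force: 30.1
```

```bash
python3 - <<'E'
from h import *
im,c=snap('wrist','w13.png');o=robot.get_obs();p=o['tool_pos'];print(o['time'],p,o['ee_rot'],o['width'],o['wrist_force'],o['finger_force'])
held(im,c,p[2]+.048+.011,0)
E
```

```text
16.1833 [ 0.47935631  0.19421539 -0.01424686] [-3.14078233e+00  2.26849930e-04 -1.36858521e-02] 0.00970343475636804 [ 0.5583533   3.0065029  -0.39242192] 30.068947970867157
held (275, 89, 85, 122) rect ((539.5517578125, 193.33572387695312), (43.25006866455078, 62.04596710205078), 89.48789978027344) centroid 539.6625078258265 193.3573497481169
```

{"api": "move_arm", "payload": {
  "motion": [0, 0, 0, 0, 0, 0.02, 0, 0, 0, 0, 0, 0, 0, 0.35, 0, 0, 0, 0, 0, 0, 0.35, 0, 0, 0, 0, 0, 0, 0.35, 0, 0, 0, 0, 0, 0, 0.35, 0, 0, 0, 0, 0, -0.1, 0.35, 0, 0, 0, 0, 0, -0.25, 0.35, 0, 0, 0, 0, 0, -0.3, 0.35, 0, 0, 0, 0, 0, 0, 0.35, 0, 0, 0, 0, 0, 0, 0.35]
}}

```text
time: 17.02
tool_pos: [0.4815, 0.194, 0.0521]
ee_rot: [-3.14, -0.006, -0.014]
wrist_force: [0.1, -0.1, -0.4]
width: 0.0328
finger_force: 0.0
```

```bash
python3 - <<'E'
from h import *
im,c=snap('wrist','w14.png');o=robot.get_obs();p=o['tool_pos'];print(o['time'],p,o['ee_rot'],o['width'],o['wrist_force'])
for s,ce in heads(im): print(s,ce,plane(c,*ce,.044).round(4),plane(c,*ce,.028).round(4))
try: held(im,c,.044,0)
except Exception as e: print(e)
print('hexA'); plan(.5239-.061,-.129-.0053,.057,.087)
E
```

```text
17.0667 [0.48001978 0.19363751 0.05004706] [-3.14135401e+00 -2.01805281e-03 -1.41631014e-02] 0.032953186484409994 [ 0.72534962 -0.26092405  0.05893666]
[ 125  117   26   58 1079] [137.5 145.1] [0.5428 0.3263 0.044 ] [0.542  0.3359 0.028 ]
[204 130  14  32 392] [210.4 145.4] [0.5419 0.2724 0.044 ] [0.541  0.2782 0.028 ]
[418 131  15  31 399] [424.9 145.7] [0.5397 0.1142 0.044 ] [0.5386 0.1087 0.028 ]
held (288, 104, 60, 85) rect ((539.4254760742188, 193.22943115234375), (44.11689376831055, 61.09751510620117), 89.281494140625) centroid 539.3382060595196 193.5697306303318
hexA
turn z -0.129  shift x -0.455 y 3.252 z -0.070
```

{"api": "move_arm", "payload": {
  "motion": [0, 0, -0.065, 0, 0, -0.07, 0.35, 0, 0, -0.065, 0, 0, 0, 0.35, 0, 0, 0, -0.05, 0.36, 0, 0.35, 0, 0, 0, -0.05, 0.36, 0, 0.35, 0, 0, 0, -0.05, 0.36, 0, 0.35, 0, 0, 0, -0.05, 0.36, 0, 0.35, 0, 0, 0, -0.05, 0.36, 0, 0.35, 0, 0, 0, -0.05, 0.36, 0, 0.35, 0, 0, 0, -0.05, 0.36, 0, 0.35, 0, 0, 0, -0.05, 0.36, 0, 0.35, 0, 0, 0, -0.05, 0.36, 0, 0.35, 0, 0, 0, 0, 0, 0, 0.35]
}}

```text
time: 18.07
tool_pos: [0.4613, -0.1386, 0.0545]
ee_rot: [3.139, 0.003, 0.081]
wrist_force: [0.5, -0.7, -0.2]
width: 0.0327
finger_force: 0.0
```

```bash
python3 - <<'E'
from h import *
im,c=snap('wrist','w15.png');o=robot.get_obs();p=o['tool_pos'];print(o['time'],p,o['ee_rot'],o['width'],o['wrist_force'])
for s,ce in heads(im): print(s,ce,plane(c,*ce,.028).round(4))
held(im,c,.028,0)
plan(.4627,-.1343,-.031,.087)
E
```

```text
18.1167 [ 0.46150741 -0.13544743  0.05435244] [-3.14064765  0.00316952  0.08247733] 0.032895606125450214 [0.42706658 0.02976791 0.52551192]
[ 283  107   59   65 2992] [312.1 139.3] [ 0.5234 -0.129   0.028 ]
[ 438  106   60   64 2932] [467.2 137.8] [ 0.5347 -0.2513  0.028 ]
held (283, 110, 59, 59) rect ((523.1253662109375, -129.03598022460938), (44.998146057128906, 46.311370849609375), 4.725379943847656) centroid 522.8821908633333 -129.1174030915537
turn z -0.006  shift x 0.013 y -0.010 z 0.854
```

{"api": "move_arm", "payload": {
  "motion": [0, 0, -0.005, 0.01, -0.01, 0.3, 0.35, 0, 0, 0, 0, 0, 0.3, 0.35, 0, 0, 0, 0, 0, 0.2, 0.35, 0, 0, 0, 0, 0, 0.06, 0.35, 0, 0, 0, 0, 0, 0, 0.35, 0, 0, 0, 0, 0, 0, 0.35, 0, 0, 0, 0, 0, 0, 0, 0, 0, 0, 0, 0, 0, 0, 0, 0, 0, 0, 0, 0, 0, 0, 0, 0, 0, 0, 0, 0, 0, 0, 0, 0, 0, 0, 0]
}}

```text
time: 19.03
tool_pos: [0.4648, -0.1322, -0.0289]
ee_rot: [3.141, -0.002, 0.092]
wrist_force: [0.1, -0.0, 1.8]
width: 0.0093
finger_force: 30.0
```

{"api": "move_arm", "payload": {
  "motion": [0, 0, 0, 0, 0, -0.08, 0, 0, 0, 0, 0, 0, -0.12, 0, 0, 0, 0, 0, 0, -0.2, 0, 0, 0, 0, 0, 0, -0.2, 0, 0, 0, 0, 0, 0, -0.2, 0, 0, 0, 0, 0, 0, 0, 0, 0, 0, 0, 0, 0, 0, 0]
}}

```text
time: 19.62
tool_pos: [0.4648, -0.1323, 0.0512]
ee_rot: [3.14, -0.002, 0.092]
wrist_force: [-0.9, 0.1, -1.8]
width: 0.0097
finger_force: 30.0
```

```bash
python3 - <<'E'
from h import *
im,c=snap('wrist','w16.png');o=robot.get_obs();p=o['tool_pos'];print(o['time'],p,o['ee_rot'],o['width'],o['wrist_force'])
held(im,c,p[2]+.059,0)
# head lands at (.540,.255) yaw -.014
plan(.540-.061,.255+.0009,.05,-.014)
E
```

```text
19.6667 [ 0.46361904 -0.13188026  0.04969815] [-3.14152249e+00  5.09653998e-04  9.19938928e-02] 0.008809723246095434 [ 0.04808843 -0.03120826 -1.13868568]
held (277, 110, 86, 90) rect ((522.526611328125, -128.37982177734375), (46.45997619628906, 44.808189392089844), 5.3414788246154785) centroid 522.6024600848784 -128.33309278176284
turn z 0.135  shift x 0.100 y -3.880 z -0.003
```

{"api": "move_arm", "payload": {
  "motion": [0, 0, 0.068, 0, 0, -0.05, 0, 0, 0, 0.068, 0, 0, 0, 0, 0, 0, 0, 0.012, -0.385, 0, 0, 0, 0, 0, 0.012, -0.385, 0, 0, 0, 0, 0, 0.012, -0.385, 0, 0, 0, 0, 0, 0.012, -0.385, 0, 0, 0, 0, 0, 0.012, -0.385, 0, 0, 0, 0, 0, 0.012, -0.385, 0, 0, 0, 0, 0, 0.012, -0.385, 0, 0, 0, 0, 0, 0.012, -0.385, 0, 0, 0, 0, 0, 0.012, -0.385, 0, 0, 0, 0, 0, 0.012, -0.385, 0, 0]
}}

```text
time: 20.67
tool_pos: [0.4798, 0.2541, 0.0526]
ee_rot: [3.14, 0.004, -0.015]
wrist_force: [0.8, -1.1, -0.1]
width: 0.0094
finger_force: 30.0
```

{"api": "move_arm", "payload": {
  "motion": [0, 0, 0, 0, 0, 0, 0, 0, 0, 0, 0, 0, 0, 0, 0, 0, 0, 0, 0, 0, 0]
}}

```text
time: 20.92
tool_pos: [0.4804, 0.252, 0.053]
ee_rot: [3.139, 0.003, -0.014]
wrist_force: [0.2, -0.3, -0.9]
width: 0.0093
finger_force: 30.0
```

```bash
python3 - <<'E'
from h import *
im,c=snap('wrist','w17.png');o=robot.get_obs();p=o['tool_pos'];print(o['time'],p,o['ee_rot'],o['width'],o['wrist_force'])
held(im,c,p[2]+.057,0)
plan(.540-.059,.255+.0009,-.005,-.014)
E
```

```text
20.9667 [0.4807719  0.25154175 0.05350693] [ 3.13977377e+00  2.66519756e-03 -1.54584702e-02] 0.00939382018716739 [-0.73654678 -0.35613321 -1.06707516]
held (277, 101, 148, 99) rect ((540.7401123046875, 234.22593688964844), (47.63996124267578, 79.16746520996094), 6.63271427154541) centroid 541.1694531179326 233.58581244489076
turn z -0.002  shift x 0.002 y -0.044 z 0.585
```

{"api": "move_arm", "payload": {
  "motion": [0, 0, 0, 0, -0.045, 0, 0, 0, 0, 0, 0, 0, 0.12, 0, 0, 0, 0, 0, 0, 0.15, 0, 0, 0, 0, 0, 0, 0.15, 0, 0, 0, 0, 0, 0, 0.1, 0, 0, 0, 0, 0, 0, 0.04, 0, 0, 0, 0, 0, 0, 0, 0, 0, 0, 0, 0, 0, 0, 0]
}}

```text
time: 21.63
tool_pos: [0.4822, 0.2571, -0.0007]
ee_rot: [-3.141, -0.001, -0.015]
wrist_force: [0.1, 0.1, -0.5]
width: 0.0095
finger_force: 30.0
```

```bash
python3 - <<'E'
from h import *
im,c=snap('wrist','w18.png');o=robot.get_obs();p=o['tool_pos'];print(o['time'],p,o['ee_rot'],o['width'],o['wrist_force'])
h=cv2.cvtColor(im,cv2.COLOR_RGB2HSV);m=(((h[...,0]<13)|(h[...,0]>172))&(h[...,1]>75)&(h[...,2]<110)&(h[...,2]>15)).astype(np.uint8);m[216:]=0
m=cv2.morphologyEx(m,cv2.MORPH_OPEN,np.ones((11,11)));n,l,s,ce=cv2.connectedComponentsWithStats(m)
for i in range(1,n): print(s[i],plane(c,*ce[i],p[2]+.057).round(4))
E
```

```text
21.6833 [ 4.82505175e-01  2.57374149e-01 -3.24196616e-04] [-3.14109179e+00 -1.49449903e-03 -1.50847682e-02] 0.009940166617445085 [1.55549715 0.41443001 0.17412932]
[ 277  106   86   96 6406] [0.5415 0.255  0.0567]
[ 177  115   23   70 1195] [0.5447 0.3238 0.0567]
[ 538  131   30   40 1040] [0.5417 0.133  0.0567]
```

{"api": "move_arm", "payload": {
  "motion": [0, 0, 0, -0.015, 0.008, 0, 0, 0, 0, 0, 0, 0, 0.04, 0, 0, 0, 0, 0, 0, 0.04, 0, 0, 0, 0, 0, 0, 0.04, 0, 0, 0, 0, 0, 0, 0, 0, 0, 0, 0, 0, 0, 0, 0]
}}

```text
time: 22.18
tool_pos: [0.4809, 0.257, -0.0127]
ee_rot: [-3.141, -0.001, -0.015]
wrist_force: [1.5, 1.3, 0.5]
width: 0.0096
finger_force: 30.0
```

{"api": "move_arm", "payload": {
  "motion": [0, 0, 0, 0, 0, 0.01, 0, 0, 0, 0, 0, 0, 0, 0.35, 0, 0, 0, 0, 0, 0, 0.35, 0, 0, 0, 0, 0, 0, 0.35, 0, 0, 0, 0, 0, 0, 0.35, 0, 0, 0, 0, 0, -0.1, 0.35, 0, 0, 0, 0, 0, -0.3, 0.35, 0, 0, 0, 0, 0, -0.3, 0.35, 0, 0, 0, 0, 0, 0, 0.35, 0, 0, 0, 0, 0, 0, 0.35]
}}

```text
time: 23.02
tool_pos: [0.4822, 0.2573, 0.0593]
ee_rot: [-3.139, -0.006, -0.015]
wrist_force: [0.2, -0.2, -1.6]
width: 0.0332
finger_force: 0.0
```

```bash
cat >> h.py <<'E'
def dark(im,c,z,vmax=110,k=11):
    h=cv2.cvtColor(im,cv2.COLOR_RGB2HSV);m=(((h[...,0]<13)|(h[...,0]>172))&(h[...,1]>75)&(h[...,2]<vmax)&(h[...,2]>15)).astype(np.uint8);m[216:]=0
    m=cv2.morphologyEx(m,cv2.MORPH_OPEN,np.ones((k,k)));n,l,s,ce=cv2.connectedComponentsWithStats(m)
    for i in range(1,n): print(s[i],plane(c,*ce[i],z).round(4))
E
python3 - <<'E'
from h import *
im,c=snap('wrist','w19.png');o=robot.get_obs();p=o['tool_pos'];print(o['time'],p,o['ee_rot'],o['width'],o['wrist_force'])
dark(im,c,.044)
plan(.5345-.0617,-.252-.0053,.057,.087)
E
```

```text
23.0667 [0.48072718 0.25668659 0.05713579] [-3.14103209e+00 -1.77694968e-03 -1.47887205e-02] 0.03305221076101431 [-0.57619936 -0.17038206 -0.6253517 ]
[ 288  117   64   63 3163] [0.5394 0.2554 0.044 ]
[490 131  17  29 447] [0.5397 0.1196 0.044 ]
turn z -0.130  shift x -0.526 y 5.114 z 0.001
```

{"api": "move_arm", "payload": {
  "motion": [0, 0, -0.065, -0.04, 0, -0.05, 0.35, 0, 0, -0.065, -0.04, 0, 0, 0.35, 0, 0, 0, -0.04, 0.38, 0, 0.35, 0, 0, 0, -0.04, 0.38, 0, 0.35, 0, 0, 0, -0.04, 0.38, 0, 0.35, 0, 0, 0, -0.04, 0.38, 0, 0.35, 0, 0, 0, -0.04, 0.38, 0, 0.35, 0, 0, 0, -0.04, 0.38, 0, 0.35, 0, 0, 0, -0.04, 0.38, 0, 0.35, 0, 0, 0, -0.04, 0.38, 0, 0.35, 0, 0, 0, -0.04, 0.38, 0, 0.35, 0, 0, 0, -0.04, 0.38, 0, 0.35]
}}

```text
time: 24.07
tool_pos: [0.4637, -0.1269, 0.0593]
ee_rot: [-3.14, 0.003, 0.087]
wrist_force: [0.7, -1.2, -0.4]
width: 0.0331
finger_force: 0.0
```

{"api": "move_arm", "payload": {
  "motion": [0, 0, 0, -0.04, 0.38, 0, 0.35, 0, 0, 0, -0.01, 0.38, 0, 0.35, 0, 0, 0, 0, 0.38, 0, 0.35, 0, 0, 0, 0, 0.17, 0, 0.35, 0, 0, 0, 0, 0, 0, 0.35, 0, 0, 0, 0, 0, 0, 0.35, 0, 0, 0, 0, 0, 0, 0.35]
}}

```text
time: 24.65
tool_pos: [0.4714, -0.2547, 0.0601]
ee_rot: [-3.139, 0.002, 0.088]
wrist_force: [-0.4, 0.6, 0.3]
width: 0.0331
finger_force: 0.0
```

```bash
python3 - <<'E'
from h import *
im,c=snap('wrist','w20.png');o=robot.get_obs();p=o['tool_pos'];print(o['time'],p,o['ee_rot'],o['width'],o['wrist_force'])
dark(im,c,.028)
plan(.5345-.0617,-.252-.0053,-.03,.087)
E
```

```text
24.7 [ 0.47164586 -0.25456461  0.06038266] [-3.13990004e+00  1.13273336e-03  8.90160072e-02] 0.03283544513830083 [ 0.48540393  0.92148938 -0.15877225]
[ 294  109   57   60 2817] [ 0.5345 -0.2525  0.028 ]
turn z 0.003  shift x 0.009 y 0.028 z 0.904
```

{"api": "move_arm", "payload": {
  "motion": [0, 0, 0, 0.01, 0.03, 0.3, 0.35, 0, 0, 0, 0, 0, 0.3, 0.35, 0, 0, 0, 0, 0, 0.23, 0.35, 0, 0, 0, 0, 0, 0.07, 0.35, 0, 0, 0, 0, 0, 0, 0.35, 0, 0, 0, 0, 0, 0, 0.35, 0, 0, 0, 0, 0, 0, 0, 0, 0, 0, 0, 0, 0, 0, 0, 0, 0, 0, 0, 0, 0, 0, 0, 0, 0, 0, 0, 0, 0, 0, 0, 0, 0, 0, 0]
}}

```text
time: 25.62
tool_pos: [0.4739, -0.2596, -0.0278]
ee_rot: [3.141, -0.002, 0.087]
wrist_force: [-0.5, 1.2, 3.7]
width: 0.0095
finger_force: 29.8
```

{"api": "move_arm", "payload": {
  "motion": [0, 0, 0, 0, 0, -0.08, 0, 0, 0, 0, 0, 0, -0.12, 0, 0, 0, 0, 0, 0, -0.2, 0, 0, 0, 0, 0, 0, -0.2, 0, 0, 0, 0, 0, 0, -0.2, 0, 0, 0, 0, 0, 0, 0, 0, 0, 0, 0, 0, 0, 0, 0]
}}

```text
time: 26.2
tool_pos: [0.4741, -0.2604, 0.053]
ee_rot: [3.139, -0.003, 0.087]
wrist_force: [0.7, -0.1, -1.7]
width: 0.0096
finger_force: 29.9
```

```bash
python3 - <<'E'
from h import *
im,c=snap('wrist','w21.png');o=robot.get_obs();p=o['tool_pos'];print(o['time'],p,o['ee_rot'],o['width'],o['wrist_force'])
dark(im,c,p[2]+.058)
plan(.539-.061,.131+.0009,.055,-.014)
E
```

```text
26.25 [ 0.4730465  -0.25956951  0.05120012] [3.14101896e+00 4.22341414e-05 8.71961842e-02] 0.009488564061711011 [-0.47294828  0.04808944 -0.35666078]
[ 275  103   86   94 6328] [ 0.535  -0.2554  0.1092]
turn z 0.129  shift x -0.005 y -3.915 z -0.038
```

{"api": "move_arm", "payload": {
  "motion": [0, 0, 0.065, 0, 0, -0.05, 0, 0, 0, 0.065, 0, 0, 0, 0, 0, 0, 0, -0.001, -0.39, 0, 0, 0, 0, 0, -0.001, -0.39, 0, 0, 0, 0, 0, -0.001, -0.39, 0, 0, 0, 0, 0, -0.001, -0.39, 0, 0, 0, 0, 0, -0.001, -0.39, 0, 0, 0, 0, 0, -0.001, -0.39, 0, 0, 0, 0, 0, -0.001, -0.39, 0, 0, 0, 0, 0, -0.001, -0.39, 0, 0, 0, 0, 0, -0.001, -0.39, 0, 0, 0, 0, 0, -0.001, -0.39, 0, 0]
}}

```text
time: 27.25
tool_pos: [0.4761, 0.132, 0.0541]
ee_rot: [3.141, 0.004, -0.015]
wrist_force: [-0.1, -0.5, -0.5]
width: 0.0095
finger_force: 29.9
```

{"api": "move_arm", "payload": {
  "motion": [0, 0, 0, 0, 0, 0, 0, 0, 0, 0, 0, 0, 0, 0, 0, 0, 0, 0, 0, 0, 0, 0, 0, 0, 0, 0, 0, 0]
}}

```text
time: 27.58
tool_pos: [0.4774, 0.1292, 0.055]
ee_rot: [3.141, 0.002, -0.016]
wrist_force: [0.3, 0.1, -0.9]
width: 0.0094
finger_force: 29.9
```

```bash
python3 - <<'E'
from h import *
im,c=snap('wrist','w22.png');o=robot.get_obs();p=o['tool_pos'];print(o['time'],p,o['ee_rot'],o['width'],o['wrist_force'])
dark(im,c,p[2]+.056)
plan(.539-.062,.131+.0009,0,-.014)
E
```

```text
27.6333 [0.47765995 0.12907728 0.05530886] [ 3.14079322e+00  1.39535007e-03 -1.68850257e-02] 0.009650738156329561 [ 0.11790633  1.28779556 -1.64308048]
[ 275  104   86   93 6293] [0.5389 0.128  0.1113]
[ 118  110   66   67 3450] [0.5435 0.2152 0.1113]
[  44  113   31   57 1283] [0.5454 0.2632 0.1113]
turn z -0.004  shift x -0.007 y -0.028 z 0.553
```

{"api": "move_arm", "payload": {
  "motion": [0, 0, -0.004, -0.01, -0.027, 0, 0, 0, 0, 0, 0, 0, 0.12, 0, 0, 0, 0, 0, 0, 0.15, 0, 0, 0, 0, 0, 0, 0.15, 0, 0, 0, 0, 0, 0, 0.1, 0, 0, 0, 0, 0, 0, 0.03, 0, 0, 0, 0, 0, 0, 0, 0, 0, 0, 0, 0, 0, 0, 0]
}}

```text
time: 28.3
tool_pos: [0.4774, 0.1332, 0.0012]
ee_rot: [-3.142, -0.001, -0.012]
wrist_force: [0.1, 0.2, 0.2]
width: 0.0097
finger_force: 29.9
```

```bash
python3 - <<'E'
from h import *
im,c=snap('wrist','w23.png');o=robot.get_obs();p=o['tool_pos'];print(o['time'],p,o['ee_rot'],o['width'],o['wrist_force'])
dark(im,c,p[2]+.056)
E
```

```text
28.35 [0.47781967 0.13326839 0.00172965] [-3.14137795e+00 -1.56896467e-03 -1.18680835e-02] 0.00996640257783987 [ 0.48209156  0.82595949 -0.72232312]
[ 275  102   87   95 6434] [0.5391 0.1319 0.0577]
[  64  104   87   88 5809] [0.5408 0.2425 0.0577]
[  0 113  19  67 908] [0.5395 0.2961 0.0577]
[240 137  11  11 121] [0.5432 0.1701 0.0577]
```

Good. I'll lower it the last 12 mm, then release and rise.

{"api": "move_arm", "payload": {
  "motion": [0, 0, 0, 0, 0.008, 0.04, 0, 0, 0, 0, 0, 0, 0.04, 0, 0, 0, 0, 0, 0, 0.04, 0, 0, 0, 0, 0, 0, 0.01, 0, 0, 0, 0, 0, 0, 0, 0, 0, 0, 0, 0, 0, 0, 0]
}}

```text
time: 28.85
tool_pos: [0.4772, 0.1325, -0.0118]
ee_rot: [3.142, -0.0, -0.012]
wrist_force: [0.2, -0.1, -0.6]
width: 0.0099
finger_force: 29.9
```

{"api": "move_arm", "payload": {
  "motion": [0, 0, 0, 0, 0, 0, 0.35, 0, 0, 0, 0, 0, 0, 0.35, 0, 0, 0, 0, 0, 0, 0.35, 0, 0, 0, 0, 0, 0, 0.35, 0, 0, 0, 0, 0, -0.1, 0.35, 0, 0, 0, 0, 0, -0.3, 0.35, 0, 0, 0, 0, 0, -0.3, 0.35, 0, 0, 0, -0.3, 0, -0.3, 0, 0, 0, 0, -0.3, 0, -0.3, 0, 0, 0, 0, -0.3, 0, 0, 0, 0, 0, 0, 0, 0, 0, 0, 0, 0, 0, 0, 0, 0, 0]
}}

```text
time: 29.85
tool_pos: [0.388, 0.1337, 0.1184]
ee_rot: [-3.141, -0.003, -0.011]
wrist_force: [-1.0, -1.3, -0.0]
width: 0.0028
finger_force: 0.0
```

```bash
python3 - <<'E'
from h import *
im,c=snap('wrist','w24.png');np.savez('w24.npz',im=im,**c);o=robot.get_obs();p=o['tool_pos'];print(o['time'],p,o['ee_rot'],o['width'],o['wrist_force'],o['joint_positions'])
dark(im,c,.044)
heads(im) and [print(s,plane(c,*ce,.044)) for s,ce in heads(im)]
t,ct=snap('top','t2.png');print(ct['R'][0][:2])
E
```

```text
29.9 [0.38838644 0.13357521 0.11761066] [-3.14140774e+00 -1.97562001e-03 -1.12611556e-02] 0.0007384874838698408 [0.5756692  0.01164207 0.08012242] [ 1.93212272e-01 -2.16614601e-01  1.75800652e+00 -2.20172061e-04
  1.59822873e+00  1.77526332e+00]
[224   0  12  10 119] [0.5625 0.2077 0.044 ]
[241   0  17  21 294] [0.5589 0.192  0.044 ]
[ 153    7   54   61 2615] [0.5379 0.2533 0.044 ]
[ 291    7   56   61 2733] [0.5363 0.1316 0.044 ]
[ 89  16  21  50 795] [0.5357 0.3248 0.044 ]
[226  18  12  11 132] [0.5483 0.2072 0.044 ]
[243  26  12  14 168] [0.5408 0.1929 0.044 ]
[ 152    5   55   64 2633] [0.53829609 0.25370831 0.044     ]
[ 290    5   58   64 2811] [0.53644431 0.13142947 0.044     ]
[ 86  12  25  56 933] [0.53639001 0.32527758 0.044     ]
[-0.02242731 -0.99969633]
```

View pics/w24.png

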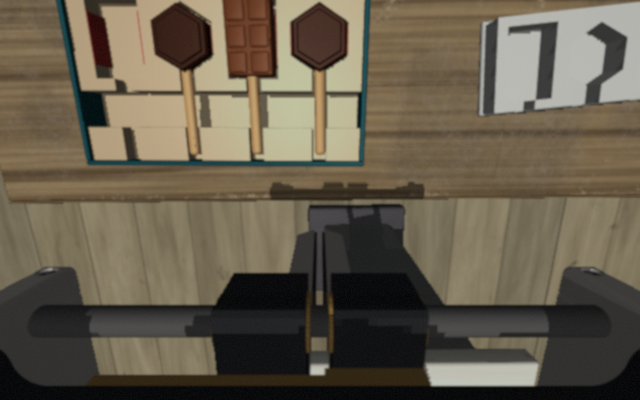

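The view shows all three lollies laid in the case, the hexagons at (182,36) and (320,36) and the bar at (251,38). The fingers are shut. I'll turn half round so the wrist camera stays clear of the lid, then press the heads.

{"api": "move_arm", "payload": {
  "motion": [0, 0, -0.157, 0, 0, 0, 0, 0, 0, -0.157, 0, 0, 0, 0, 0, 0, -0.157, 0, 0, 0, 0, 0, 0, -0.157, 0, 0, 0, 0, 0, 0, -0.157, 0, 0, 0, 0, 0, 0, -0.157, 0, 0, 0, 0, 0, 0, -0.157, 0, 0, 0, 0, 0, 0, -0.157, 0, 0, 0, 0, 0, 0, -0.157, 0, 0, 0, 0, 0, 0, -0.157, 0, 0, 0, 0, 0, 0, -0.157, 0, 0, 0, 0, 0, 0, -0.157, 0, 0, 0, 0]
}}

```text
time: 30.95
tool_pos: [0.3887, 0.1333, 0.1159]
ee_rot: [-3.139, 0.001, 1.474]
wrist_force: [-0.3, 0.0, 0.0]
width: 0.0005
finger_force: 0.0
```

{"api": "move_arm", "payload": {
  "motion": [0, 0, -0.157, 0, 0, 0, 0, 0, 0, -0.157, 0, 0, 0, 0, 0, 0, -0.157, 0, 0, 0, 0, 0, 0, -0.157, 0, 0, 0, 0, 0, 0, -0.157, 0, 0, 0, 0, 0, 0, -0.157, 0, 0, 0, 0, 0, 0, -0.157, 0, 0, 0, 0, 0, 0, -0.157, 0, 0, 0, 0, 0, 0, -0.157, 0, 0, 0, 0, 0, 0, -0.157, 0, 0, 0, 0, 0, 0, -0.157, 0, 0, 0, 0, 0, 0, -0.157, 0, 0, 0, 0]
}}

```text
time: 31.95
tool_pos: [0.3887, 0.1333, 0.1159]
ee_rot: [-3.141, -0.002, 2.953]
wrist_force: [0.8, -0.6, 0.3]
width: 0.0002
finger_force: 0.0
```

{"api": "move_arm", "payload": {
  "motion": [0, 0, -0.114, 0, 0, 0, 0, 0, 0, -0.114, 0, 0, 0, 0, 0, 0, 0, 0, 0, 0, 0, 0, 0, 0, 0, 0, 0, 0]
}}

```text
time: 32.28
tool_pos: [0.3885, 0.1333, 0.1162]
ee_rot: [-3.141, -0.002, 3.124]
wrist_force: [0.4, 0.7, 0.8]
width: 0.0007
finger_force: 0.0
```

```bash
python3 - <<'E'
from h import *
o=robot.get_obs();print(o['time'],o['tool_pos'],o['ee_rot'],o['joint_positions'],o['wrist_force'])
plan(.539,.131,.05,o['ee_rot'][2])
E
```

```text
32.2833 [0.38848184 0.13334342 0.11618695] [-3.14106240e+00 -1.79463436e-03  3.12409934e+00] [ 1.92536034e-01 -2.12482639e-01  1.75749451e+00 -1.44493027e-04
  1.59844653e+00 -1.36077131e+00] [0.4123947  0.69176378 0.7501237 ]
turn z 0.000  shift x -1.505 y 0.003 z 0.662
```

{"api": "move_arm", "payload": {
  "motion": [0, 0, 0, -0.3, 0, 0, 0, 0, 0, 0, -0.3, 0, 0, 0, 0, 0, 0, -0.3, 0, 0, 0, 0, 0, 0, -0.3, 0, 0.2, 0, 0, 0, 0, -0.3, 0, 0.3, 0, 0, 0, 0, -0.01, 0, 0.2, 0, 0, 0, 0, 0, 0, 0, 0, 0, 0, 0, 0, 0, 0, 0, 0, 0, 0, 0, 0, 0, 0]
}}

```text
time: 33.03
tool_pos: [0.5389, 0.1314, 0.0486]
ee_rot: [3.141, 0.001, 3.126]
wrist_force: [0.4, -0.2, -0.5]
width: 0.0005
finger_force: 0.0
```

```bash
python3 - <<'E'
from h import *
o=robot.get_obs();print(o['time'],o['tool_pos'],o['ee_rot'],o['wrist_force'])
plan(.539,.131,.01,o['ee_rot'][2])
E
```

```text
33.0333 [0.53894524 0.13140562 0.04862739] [3.14147661e+00 1.16294167e-03 3.12609544e+00] [ 0.4336658  -0.24658937 -0.48056755]
turn z 0.000  shift x -0.001 y -0.004 z 0.386
```

{"api": "move_arm", "payload": {
  "motion": [0, 0, 0, 0, 0, 0.2, 0, 0, 0, 0, 0, 0, 0.15, 0, 0, 0, 0, 0, 0, 0.05, 0, 0, 0, 0, 0, 0, 0.02, 0, 0, 0, 0, 0, 0, 0.02, 0, 0, 0, 0, 0, 0, 0, 0, 0, 0, 0, 0, 0, 0, 0]
}}

```text
time: 33.62
tool_pos: [0.5394, 0.1313, 0.0054]
ee_rot: [3.142, 0.003, 3.127]
wrist_force: [-1.9, -1.7, 2.3]
width: 0.0004
finger_force: 1.6
```

{"api": "move_arm", "payload": {
  "motion": [0, 0, 0, 0, 0, 0.02, 0, 0, 0, 0, 0, 0, 0.02, 0, 0, 0, 0, 0, 0, 0, 0, 0, 0, 0, 0, 0, 0, 0]
}}

```text
time: 33.95
tool_pos: [0.5396, 0.1309, 0.0008]
ee_rot: [-3.141, 0.002, 3.127]
wrist_force: [-0.6, -2.5, 6.5]
width: -0.0
finger_force: 3.3
```

{"api": "move_arm", "payload": {
  "motion": [0, 0, 0, 0, 0, 0.015, 0, 0, 0, 0, 0, 0, 0.015, 0, 0, 0, 0, 0, 0, 0, 0, 0, 0, 0, 0, 0, 0, 0]
}}

```text
time: 34.28
tool_pos: [0.54, 0.1319, -0.0004]
ee_rot: [3.14, 0.004, 3.127]
wrist_force: [-4.4, -0.6, 12.2]
width: 0.0004
finger_force: 6.3
```

{"api": "move_arm", "payload": {
  "motion": [0, 0, 0, 0, 0, 0.01, 0, 0, 0, 0, 0, 0, 0.01, 0, 0, 0, 0, 0, 0, 0, 0, 0, 0, 0, 0, 0, 0, 0]
}}

```text
time: 34.62
tool_pos: [0.5402, 0.1327, -0.0014]
ee_rot: [3.139, 0.004, 3.127]
wrist_force: [-4.8, 0.2, 16.0]
width: 0.0008
finger_force: 8.1
```

{"api": "move_arm", "payload": {
  "motion": [0, 0, 0, 0, 0, 0.015, 0, 0, 0, 0, 0, 0, 0, 0, 0, 0, 0, 0, 0, 0, 0]
}}

```text
time: 34.87
tool_pos: [0.5403, 0.1334, -0.0024]
ee_rot: [3.138, 0.004, 3.127]
wrist_force: [-6.1, 1.6, 18.2]
width: 0.0008
finger_force: 9.1
```

{"api": "move_arm", "payload": {
  "motion": [0, 0, 0, 0, 0, 0.015, 0, 0, 0, 0, 0, 0, 0, 0, 0, 0, 0, 0, 0, 0, 0]
}}

```text
time: 35.12
tool_pos: [0.5404, 0.1335, -0.0028]
ee_rot: [3.138, 0.005, 3.127]
wrist_force: [-7.9, 1.8, 23.1]
width: 0.0004
finger_force: 11.3
```

{"api": "move_arm", "payload": {
  "motion": [0, 0, 0, 0, 0, -0.2, 0, 0, 0, 0, 0, 0, -0.3, 0, 0, 0, 0, 0, 0.3, 0, 0, 0, 0, 0, 0.01, 0.3, 0, 0, 0, 0, 0, 0.01, 0.3, 0, 0, 0, 0, 0, 0, 0.3, 0, 0, 0, 0, 0, 0, 0.04, 0, 0, 0, 0, 0, 0, 0, 0, 0, 0, 0, 0, 0, 0, 0, 0]
}}

```text
time: 35.87
tool_pos: [0.5382, 0.255, 0.0408]
ee_rot: [-3.141, -0.001, 3.127]
wrist_force: [-0.8, -0.5, 0.1]
width: 0.0007
finger_force: 0.0
```

```bash
python3 - <<'E'
from h import *
o=robot.get_obs();print(o['time'],o['tool_pos'],o['ee_rot'],o['wrist_force'])
plan(.5395,.255,.008,o['ee_rot'][2])
E
```

```text
35.8667 [0.53816977 0.25504115 0.04082802] [-3.14081592e+00 -6.72777134e-04  3.12745428e+00] [-0.7805704  -0.49532929  0.10399116]
turn z 0.000  shift x -0.013 y -0.000 z 0.328
```

{"api": "move_arm", "payload": {
  "motion": [0, 0, 0, -0.01, 0, 0.2, 0, 0, 0, 0, 0, 0, 0.13, 0, 0, 0, 0, 0, 0, 0.03, 0, 0, 0, 0, 0, 0, 0.03, 0, 0, 0, 0, 0, 0, 0.02, 0, 0, 0, 0, 0, 0, 0.02, 0, 0, 0, 0, 0, 0, 0.02, 0, 0, 0, 0, 0, 0, 0.01, 0, 0, 0, 0, 0, 0, 0.01, 0, 0, 0, 0, 0, 0, 0, 0, 0, 0, 0, 0, 0, 0, 0, 0, 0, 0, 0, 0, 0, 0]
}}

```text
time: 36.87
tool_pos: [0.5412, 0.2538, -0.0011]
ee_rot: [-3.141, 0.004, 3.125]
wrist_force: [-2.7, -3.8, 13.9]
width: 0.0007
finger_force: 7.4
```

{"api": "move_arm", "payload": {
  "motion": [0, 0, 0, 0, 0, 0.015, 0, 0, 0, 0, 0, 0, 0.01, 0, 0, 0, 0, 0, 0, 0, 0, 0, 0, 0, 0, 0, 0, 0]
}}

```text
time: 37.2
tool_pos: [0.5413, 0.255, -0.0022]
ee_rot: [3.14, 0.005, 3.125]
wrist_force: [-5.6, -1.8, 19.3]
width: 0.0003
finger_force: 9.5
```

{"api": "move_arm", "payload": {
  "motion": [0, 0, 0, 0, 0, 0.012, 0, 0, 0, 0, 0, 0, 0, 0, 0, 0, 0, 0, 0, 0, 0]
}}

```text
time: 37.45
tool_pos: [0.5413, 0.2554, -0.0027]
ee_rot: [3.139, 0.005, 3.126]
wrist_force: [-5.9, -1.7, 21.3]
width: 0.0004
finger_force: 10.7
```

{"api": "move_arm", "payload": {
  "motion": [0, 0, 0, 0, 0, -0.2, 0, 0, 0, 0, 0, 0, -0.3, 0, 0, 0, 0, 0, -0.3, 0, 0, 0, 0, 0, -0.01, -0.3, 0, 0, 0, 0, 0, 0, -0.02, 0, 0, 0, 0, 0, 0, 0, 0, 0, 0, 0, 0, 0, 0, 0, 0, 0, 0, 0, 0, 0, 0, 0]
}}

```text
time: 38.12
tool_pos: [0.5391, 0.1937, 0.0403]
ee_rot: [3.141, -0.001, 3.127]
wrist_force: [-0.1, 0.3, -0.2]
width: 0.0007
finger_force: 0.0
```

```bash
python3 - <<'E'
from h import *
o=robot.get_obs();print(o['time'],o['tool_pos'],o['ee_rot'],o['wrist_force'])
plan(.539,.193,.008,o['ee_rot'][2])
E
```

```text
38.1167 [0.53906959 0.19370538 0.04034901] [ 3.14132339e+00 -1.09425568e-03  3.12691653e+00] [-0.05838692  0.26720245 -0.2038642 ]
turn z 0.000  shift x 0.001 y -0.007 z 0.323
```

{"api": "move_arm", "payload": {
  "motion": [0, 0, 0, 0, -0.005, 0.2, 0, 0, 0, 0, 0, 0, 0.13, 0, 0, 0, 0, 0, 0, 0.03, 0, 0, 0, 0, 0, 0, 0.03, 0, 0, 0, 0, 0, 0, 0.02, 0, 0, 0, 0, 0, 0, 0.02, 0, 0, 0, 0, 0, 0, 0.02, 0, 0, 0, 0, 0, 0, 0.01, 0, 0, 0, 0, 0, 0, 0.01, 0, 0, 0, 0, 0, 0, 0.01, 0, 0, 0, 0, 0, 0, 0, 0, 0, 0, 0, 0, 0, 0, 0]
}}

```text
time: 39.12
tool_pos: [0.54, 0.1937, -0.0027]
ee_rot: [3.141, 0.002, 3.128]
wrist_force: [-6.6, -2.2, 15.3]
width: 0.0006
finger_force: 7.7
```

{"api": "move_arm", "payload": {
  "motion": [0, 0, 0, 0, 0, 0.015, 0, 0, 0, 0, 0, 0, 0.01, 0, 0, 0, 0, 0, 0, 0, 0, 0, 0, 0, 0, 0, 0, 0]
}}

```text
time: 39.45
tool_pos: [0.5401, 0.1937, -0.0028]
ee_rot: [3.141, 0.002, 3.128]
wrist_force: [-11.4, -4.1, 24.2]
width: 0.0005
finger_force: 12.4
```

All three bottomed out at the same height. I'll rise and check where they sit.

{"api": "move_arm", "payload": {
  "motion": [0, 0, 0, 0, 0, -0.2, 0, 0, 0, 0, 0, 0, -0.3, 0, 0, 0, 0, 0, 0, -0.35, 0, 0, 0, 0, 0, 0, -0.35, 0, 0, 0, 0, 0, 0, -0.35, 0, 0, 0, 0, 0, 0, -0.35, 0, 0, 0, 0, 0, 0, -0.3, 0, 0, 0, 0, 0, 0, 0, 0, 0, 0, 0, 0, 0, 0, 0, 0, 0, 0, 0, 0, 0, 0]
}}

```text
time: 40.28
tool_pos: [0.539, 0.1932, 0.2096]
ee_rot: [-3.142, -0.001, 3.128]
wrist_force: [0.2, -0.1, -1.6]
width: 0.0003
finger_force: 0.0
```

```bash
python3 - <<'E'
from h import *
im,c=snap('wrist','w25.png');np.savez('w25.npz',im=im,**c);o=robot.get_obs();p=o['tool_pos'];print(o['time'],p,o['ee_rot'],o['wrist_force'])
dark(im,c,.034,k=9)
print('any');dark(im,c,.034,vmax=175,k=9)
t,ct=snap('top','t3.png');d=dict(np.load('w25.npz'))
h=cv2.cvtColor(im,cv2.COLOR_RGB2HSV)
cv2.imwrite('pics/c25.png',np.hstack([cv2.resize(im[:,:,::-1],(480,300)),cv2.resize(t[90:250,140:300,::-1],(300,300))]))
E
```

```text
40.3333 [0.53854535 0.19298547 0.20840942] [-3.14087417 -0.00324825  3.12739442] [-0.15255767  0.36821197  0.12886304]
[303 157  34  28 661] [0.5267 0.1894 0.034 ]
[ 348  164   37   35 1020] [0.5392 0.2553 0.034 ]
[255 166  37  33 949] [0.5386 0.1306 0.034 ]
any
[ 303  157   35   47 1524] [0.5368 0.1936 0.034 ]
[ 348  164   37   35 1020] [0.5392 0.2553 0.034 ]
[255 166  37  33 949] [0.5386 0.1306 0.034 ]
```

View pics/c25.png

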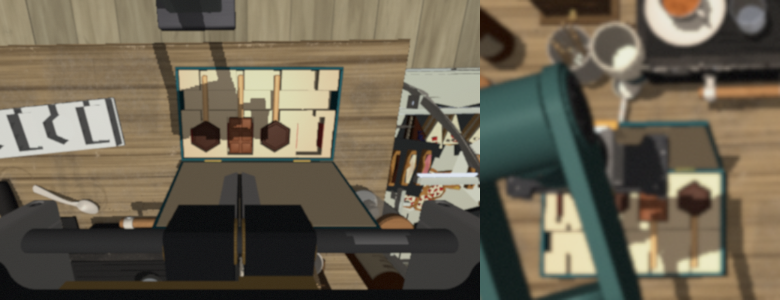

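The views show the three heads at (205,136), (240,135) and (276,136), home in their cutouts. The lid is open, and there is an object behind it near top-view pixel (217,138). I'll check the room behind the lid.

```bash
python3 - <<'E'
from h import *
c=robot.get_calibration('top')
for n,u,v,z in(('thing',217,138,.0),('thing',217,138,.1),('thing base',217,148,0),('handle',265,138,0),('handle',265,138,.08),('hob edge',230,132,.05),('glass rim',212,117,.1)): print(n,z,plane(c,u,v,z).round(3))
p=robot.get_obs()['tool_pos'];print(p)
plan(.655,.15,.22,robot.get_obs()['ee_rot'][2])
E
```

```text
thing 0.0 [0.717 0.246 0.   ]
thing 0.1 [0.692 0.221 0.1  ]
thing base 0 [0.687 0.246 0.   ]
handle 0 [0.713 0.104 0.   ]
handle 0.08 [0.694 0.093 0.08 ]
hob edge 0.05 [0.721 0.197 0.05 ]
glass rim 0.1 [0.751 0.235 0.1  ]
[0.53836459 0.19283261 0.20789221]
turn z 0.000  shift x -1.172 y -0.412 z -0.121
```

{"api": "move_arm", "payload": {
  "motion": [0, 0, 0, 0, 0, -0.2, 0, 0, 0, 0, 0, -0.2, 0, 0, 0, 0, 0, -0.3, 0, 0, 0, 0, 0, -0.3, -0.11, 0, 0, 0, 0, 0, -0.3, 0, 0, 0, 0, 0, 0, -0.3, 0, 0, 0, 0, 0, 0, -0.27, 0, 0, 0, 0, 0, 0, 0, 0, 0, 0, 0, 0, 0, 0, 0, 0, 0, 0]
}}

```text
time: 41.13
tool_pos: [0.5795, 0.1721, 0.2284]
ee_rot: [3.141, -0.003, -2.659]
wrist_force: [0.1, -0.1, 0.0]
width: 0.0006
finger_force: 0.0
```

{"api": "move_arm", "payload": {
  "motion": [0, 0, 0, 0, 0, 0.2, 0, 0, 0, 0, 0, 0, 0.3, 0, 0, 0, 0, 0, 0, 0.3, 0, 0, 0, 0, 0, 0, 0.3, 0, 0, 0, 0, 0, 0, 0.1, 0, 0, 0, 0, 0, 0, 0, 0, 0, 0, 0, 0, 0, 0, 0]
}}

```text
time: 41.72
tool_pos: [0.5801, 0.1722, 0.1104]
ee_rot: [3.141, -0.001, -2.657]
wrist_force: [0.4, 0.5, -0.5]
width: 0.0007
finger_force: 0.0
```

I misaligned that call's numbers. The tool ended up in front of the lid and turned, with nothing touched. I'll rise and correct it.

{"api": "move_arm", "payload": {
  "motion": [0, 0, 0, 0, 0, -0.3, 0, 0, 0, 0, 0, 0, -0.3, 0, 0, 0, 0, 0, 0, -0.3, 0, 0, 0, 0, 0, 0, -0.25, 0, 0, 0, 0.158, 0, 0, 0, 0, 0, 0, 0.158, 0, 0, 0, 0, 0, 0, 0.158, 0, 0, 0, 0, 0, 0, 0.158, 0, 0, 0, 0, 0, 0, 0, 0, 0, 0, 0, 0, 0, 0, 0, 0, 0, 0]
}}

```text
time: 42.55
tool_pos: [0.5811, 0.1724, 0.2281]
ee_rot: [3.141, 0.004, 3.133]
wrist_force: [0.4, -0.1, -0.1]
width: 0.0008
finger_force: 0.0
```

```bash
python3 - <<'E'
from h import *
o=robot.get_obs();print(o['time'],o['tool_pos'],o['ee_rot'],o['wrist_force'])
plan(.655,.15,.224,o['ee_rot'][2])
im,c=snap('wrist','w26.png')
dark(im,c,.034,vmax=175,k=9)
E
```

```text
42.55 [0.58106946 0.17236967 0.22806066] [3.1408218  0.00441744 3.1331386 ] [ 0.36003635 -0.14779398 -0.09926473]
turn z 0.000  shift x -0.741 y -0.217 z 0.041
[ 318  124   34   46 1511] [0.5377 0.1933 0.034 ]
[364 130  35  35 991] [0.5389 0.2557 0.034 ]
[270 133  39  31 959] [0.5382 0.1322 0.034 ]
```

{"api": "move_arm", "payload": {
  "motion": [0, 0, 0, -0.25, -0.07, 0, 0, 0, 0, 0, -0.25, -0.07, 0, 0, 0, 0, 0, -0.24, -0.07, 0, 0, 0, 0, 0, 0, 0, 0, 0, 0, 0, 0, 0, 0, 0, 0, 0, 0, 0, 0, 0, 0.25, 0, 0, 0, 0, 0, 0, 0.25, 0, 0, 0, 0, 0, 0, 0.25, 0, 0, 0, 0, 0, 0, 0.25, 0, 0, 0, 0, 0, 0, 0, 0, 0, 0, 0, 0, 0, 0, 0]
}}

```text
time: 43.52
tool_pos: [0.6522, 0.1508, 0.1246]
ee_rot: [-3.141, -0.003, 3.132]
wrist_force: [-0.3, -0.2, -0.2]
width: 0.0003
finger_force: 0.0
```

{"api": "move_arm", "payload": {
  "motion": [0, 0, 0, 0.12, 0, 0, 0, 0, 0, 0, 0.12, 0, 0, 0, 0, 0, 0, 0.12, 0, 0, 0, 0, 0, 0, 0.12, 0, 0, 0, 0, 0, 0, 0.12, 0, 0, 0, 0, 0, 0, 0.12, 0, 0, 0, 0, 0, 0, 0.12, 0, 0, 0, 0, 0, 0, 0.12, 0, 0, 0, 0, 0, 0, 0, 0, 0, 0]
}}

```text
time: 44.27
tool_pos: [0.5581, 0.1522, 0.1296]
ee_rot: [3.14, 0.006, 3.132]
wrist_force: [-0.1, 0.7, -0.4]
width: 0.0008
finger_force: 0.0
```

{"api": "move_arm", "payload": {
  "motion": [0, 0, 0, 0.12, 0, 0.05, 0, 0, 0, 0, 0.12, 0, 0.06, 0, 0, 0, 0, 0.12, 0, 0.08, 0, 0, 0, 0, 0.1, 0, 0.1, 0, 0, 0, 0, 0.1, 0, 0.1, 0, 0, 0, 0, 0.08, 0, 0.1, 0, 0, 0, 0, 0, 0, 0, 0]
}}

```text
time: 44.85
tool_pos: [0.4932, 0.1525, 0.077]
ee_rot: [3.141, 0.0, 3.131]
wrist_force: [0.1, 0.1, -0.3]
width: 0.0004
finger_force: 0.0
```

```bash
python3 - <<'E'
from h import *
o=robot.get_obs();print(o['time'],o['tool_pos'],o['wrist_force'])
c=robot.get_calibration('scene');im=robot.snapshot('scene')
# sample lid centreline points for several angles (underside vs outer) at y=.3
for th in (1.8,1.4,1.1,.9,.7,.5):
    r=.14;X=np.array([.584-r*np.cos(th),.30,.0375+r*np.sin(th)]);u,v=proj(c,X);print(th,int(u),int(v),im[int(v),int(u)])
# insert cutout still visible? sample
print([ (int(a),int(b),im[int(b),int(a)].tolist()) for a,b in [proj(c,(x,.317,.012)) for x in(.52,.54,.56)]])
t=robot.snapshot('top');ct=robot.get_calibration('top');print([t[int(b),int(a)].tolist() for a,b in [proj(ct,(.60,y,.1)) for y in(.28,.3,.32)]])
E
```

```text
44.85 [0.49322543 0.15248078 0.07699096] [ 0.10132541  0.10787403 -0.28134935]
1.8 212 222 [83 81 70]
1.4 227 228 [189 156 113]
1.1 239 237 [211 178 130]
0.9 246 244 [19 83 90]
0.7 253 251 [22 85 92]
0.5 258 259 [131 112  86]
[(241, 277, [145, 122, 93]), (236, 274, [143, 122, 93]), (231, 271, [43, 53, 48])]
[[148, 123, 91], [157, 129, 93], [160, 132, 96]]
```

{"api": "move_arm", "payload": {
  "motion": [0, 0, 0, 0.08, 0, 0.12, 0, 0, 0, 0, 0.08, 0, 0.12, 0, 0, 0, 0, 0.06, 0, 0.12, 0, 0, 0, 0, 0.05, 0, 0.12, 0, 0, 0, 0, 0.03, 0, 0.1, 0, 0, 0, 0, 0, 0, 0.05, 0, 0, 0, 0, 0, 0, 0, 0, 0, 0, 0, 0, 0, 0, 0]
}}

```text
time: 45.62
tool_pos: [0.4644, 0.1525, 0.0136]
ee_rot: [-3.141, 0.0, 3.13]
wrist_force: [-0.4, 0.5, 0.4]
width: 0.0005
finger_force: 0.0
```

{"api": "move_arm", "payload": {
  "motion": [0, 0, 0, 0, 0, 0.025, 0, 0, 0, 0, 0, 0, 0.025, 0, 0, 0, 0, 0, 0, 0.015, 0, 0, 0, 0, 0, 0, 0, 0, 0, 0, 0, 0, 0, 0, 0]
}}

```text
time: 46.03
tool_pos: [0.4647, 0.1526, 0.0078]
ee_rot: [3.141, 0.002, 3.13]
wrist_force: [-0.8, 0.2, 5.7]
width: 0.0006
finger_force: 2.4
```

{"api": "move_arm", "payload": {
  "motion": [0, 0, 0, 0, 0, 0.01, 0, 0, 0, 0, 0, 0, 0.01, 0, 0, 0, 0, 0, 0, 0, 0, 0, 0, 0, 0, 0, 0, 0]
}}

```text
time: 46.37
tool_pos: [0.4648, 0.1526, 0.0077]
ee_rot: [3.141, 0.002, 3.131]
wrist_force: [-4.2, -0.5, 13.7]
width: 0.0006
finger_force: 6.7
```

{"api": "move_arm", "payload": {
  "motion": [0, 0, 0, 0, 0, -0.1, 0, 0, 0, 0, 0, 0, -0.2, 0, 0, 0, 0, 0, 0, -0.35, 0, 0, 0, 0, 0, 0, -0.35, 0, 0, 0, 0, 0, 0, -0.35, 0, 0, 0, 0, 0, 0, -0.35, 0, 0, 0, 0, 0, 0, -0.3, 0, 0, 0, 0, 0, 0, 0, 0, 0, 0, 0, 0, 0, 0, 0]
}}

```text
time: 47.12
tool_pos: [0.4651, 0.1527, 0.2069]
ee_rot: [3.141, 0.005, 3.13]
wrist_force: [0.6, -0.7, -0.7]
width: 0.0003
finger_force: 0.0
```

```bash
python3 - <<'E'
from h import *
im,c=snap('wrist','w27.png');o=robot.get_obs();print(o['time'],o['tool_pos'],o['wrist_force'])
h=cv2.cvtColor(im,cv2.COLOR_RGB2HSV)
m=((h[...,0]>82)&(h[...,0]<105)&(h[...,1]>110)).astype(np.uint8);m[280:]=0
n,l,s,ce=cv2.connectedComponentsWithStats(cv2.morphologyEx(m,cv2.MORPH_OPEN,np.ones((5,5))))
for i in range(1,n):
    if s[i,4]>800:
        k=np.argwhere(l==i)[:,::-1].astype(np.int32);hl=cv2.convexHull(k)[:,0]
        for z in(.0445,):
            P=np.array([plane(c,u,v,z)[:2] for u,v in hl],np.float32)*1000;print(s[i],cv2.minAreaRect(P))
print(cream(im).sum()/255)
E
```

```text
47.1667 [0.46397421 0.15247551 0.20463318] [ 0.39006623 -0.1260246  -1.29949031]
[  270   148   216   117 22434] ((501.14453125, 224.96533203125), (271.52215576171875, 158.31202697753906), 89.38765716552734)
407.0
```

```bash
python3 -c "
from h import *
print(robot.close_job())"
```

```text
the job is handed in; nothing more can be done
None
```

The job is handed in: the three lollies in the mould (one bar, two hexagons) are pressed home in matching cutouts, the lid is closed flat, and the cup and glass were never touched; the hand-in returned no verdict.

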